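# Remix the settled sample vials for the photometer

### The arm

A 6-joint arm with a two-finger parallel gripper is mounted at the origin on the work surface. World frame = base frame: x ahead of the robot, y to its left, z up, the work surface at z = 0. Lengths are in m, angles in rad, forces in N, time in s.
With the tool pointing down it reaches from about 0.3 to 0.825 m from the base axis. Payload 5.4 kg.
Tool frame: the origin (TCP) lies between the finger pads, 19 mm behind the fingertips; this is the grasp point; y points along the fingers, z is the direction in which the jaws open and shut, and the axes are right-handed (so a half turn about y gives the same grasp; the last joint's range is limited). The gripper opens to 92 mm and grips with 3 to 60 N. Pads are 20 mm wide; open, the fingers measure 128 mm over their backs; the gripper's body (75 mm by 189 mm) begins 69 mm behind the grasp point.
Start: joints at [-1.5, 0.158, 1.597, -0, 1.386, -0.21], TCP at [0.159, -0.552, 0.233] pointing down, gripper open.
Joint ranges: [-2.91, 2.91], [-0.94, 2.29], [0.18, 2.7], [-1.29, 4.43], [0.17, 2.64], [-3, 3]. Speed limits (rad/s): [2.57, 2.57, 3.14, 3.14, 3.14, 3.14].

### API

Orientations are given as a rotation vector (axis times angle).
In Python, from station import robot, camera gives the robot as it stands.
- The arm moves only by the tool carry_out, never from a script. Its argument "series" is a list that holds one entry, the list of rows, each a list of 7 numbers: the closure, from -1 (fully open) to 1 (shut), then the shift along the tool's x, y, z in m, then the turn, a rotation vector about the tool's x, y, z in rad. In form: [[[grip, x, y, z, wx, wy, wz], ...]]. A call has 1 to 8 rows; each row shifts and turns the commanded pose from where the row before left it, along the tool's axes as they then stand; what a row does not reach is not made up. A row lasts 1/10 s, in which the tool goes at most 50 mm and 8.59 degrees, less where a joint would pass 70% of its speed; a pose out of reach is approached as far as the arm can. A call is refused whole if a number of a shift passes 0.05 or a number of a turn 0.15, either way. A call with a gripper value outside its range is refused whole. The fingers move at their own pace and stop on an object; the grip force is fixed at half the most. Time passes only in rows, so rows that do not move let the fingers close. It gives the time, the measured TCP pose, the force and the opening at its end, in the units of the state.
- robot.get_obs(): the state, without advancing time (a new reading comes with each control period).
- camera(name): name is "side" or "top"; returns a dict with "frame" (400x640x3 uint8, red, green, blue), "fx", "fy", "cx", "cy" (pixels), "R" (3x3) and "t" (3): a world point X has camera coordinates R X + t. Camera axes: x right, y down, z forward; pixel columns grow to the right and rows downward; lengths in m; the calibration is good to about 2 mm. A picture is of the moment at which its call begins. There is no depth.
- robot.close_job(): hands the job in, once; it reports no verdict.
The state is a dict: "t": time; "joint_pos": joint angles; "qd": joint speeds; "effort": joint torques, N m; "tcp_pos": TCP position; "orientation": TCP orientation; "force": force on the tool from outside, world axes, zero at the start; "wrist_torque": the same for the moment, N m; "width": finger opening in m.
Only numpy, scipy, OpenCV 4.12 (cv2) and the standard library are available. Lean on these libraries where they do the work, as an engineer would, in place of code of your own. Each camera call takes 0.05 s, during which the arm holds its last target.

### The job

First loosen the sediment: with the flat of the closed fingers on top, roll every vial on the mat back along its lane until all rest against the near kerb, and then forward until all rest against their stops; do not grip a vial or shove it from the side while it is lying in its lane short of the stop. Then, working from the left lane to the right, pick up one vial at a time and, still holding it, press it lengthwise onto the middle of the mixer's sprung pad, fully down, for four seconds, then lay it in any free place of the cradle rack. Leave the flasks and the beaker standing where they are.

Things in the scene. Friction and masses are not known exactly. Their poses are not given: they have to be found in the camera images.
- mat: Fixed black rubber mat 181 (x) x 300 (y) mm, 4 thick, x = -81 to +100 of its origin (on the bench). Three lanes along its x (forward = +x), 92 wide, centres at y = +98 (left), 0, -98; ribs 6 wide between, tops 16 above the bench; a kerb 26 high closes the near end: a vial against it has its centre at x = -55. At the far end of each lane two grey stop blocks, faces at x = +80, 26 high.
- stop1 (a point): Centre of vial1 when it lies squarely against the stops of the left (+y) lane: mat x = +60, 24 mm above the bench. Axes as the mat's. The two stop blocks are 12 wide, 40 either side of the lane's middle; the 68 between them and beyond is free for a finger.
- stop2 (a point): Centre of vial2 when it lies squarely against the stops of the middle lane: mat x = +60, 24 mm above the bench. Axes as the mat's. The two stop blocks are 12 wide, 40 either side of the lane's middle; the 68 between them and beyond is free for a finger.
- stop3 (a point): Centre of vial3 when it lies squarely against the stops of the right (-y) lane: mat x = +60, 24 mm above the bench. Axes as the mat's. The two stop blocks are 12 wide, 40 either side of the lane's middle; the 68 between them and beyond is free for a finger.
- vial1: Sealed amber vial with white cap, a plain cylinder 40 mm in diameter, 84 long, 0.1 to 0.2 kg, lying across the left (+y of the mat) lane, some way from both ends. May be absent. Origin at its centre; own x = cylinder axis (cap at +x); y, z turn as it rolls. Fingertips moving on top of it drive it half as far as they move; let go while moving, it rolls on a few cm at most.
- vial2: Sealed amber vial with white cap, a plain cylinder 40 mm in diameter, 84 long, 0.1 to 0.2 kg, lying across the middle lane, some way from both ends. May be absent. Origin at its centre; own x = cylinder axis (cap at +x); y, z turn as it rolls. Fingertips moving on top of it drive it half as far as they move; let go while moving, it rolls on a few cm at most.
- vial3: Sealed amber vial with white cap, a plain cylinder 40 mm in diameter, 84 long, 0.1 to 0.2 kg, lying across the right (-y of the mat) lane, some way from both ends. May be absent. Origin at its centre; own x = cylinder axis (cap at +x); y, z turn as it rolls. Fingertips moving on top of it drive it half as far as they move; let go while moving, it rolls on a few cm at most.
- mixer: Fixed white touch mixer, casing 130 (x) x 140 (y) x 55 high, origin at the centre of its underside; a sprung pad stands out of its top.
- pad (a joint): Travel of the mixer's sprung pad, m: 0 up, 0.008 fully pressed down. It takes about 3 N to start and 9 N to press it fully; it springs back when let go.
- pad_top (a point): Centre of the upper face of the black rubber pad, 30 (its x) x 90 (its y, the long way), 70 above the bench when up and moving with it; axes as the mixer's.
- rack: Fixed grey plastic cradle rack, base 236 (x) x 100 (y) x 6 mm, origin at the centre of its underside. Three places along its x, 70 apart, each for a vial lying along the rack's y. Blocks 24 (x) x 16 (y), tops 22 above the bench, part them at the long edges only (y = +-41): a place is 46 wide between blocks, its middle 66 is free for fingers.
- place1 (a point): Where the centre of a vial is when it lies fully home in place 1 of the rack (rack x = -70), 26 above the bench. Axes as the rack's.
- place2 (a point): Where the centre of a vial is when it lies fully home in place 2 of the rack (rack x = 0), 26 above the bench. Axes as the rack's.
- place3 (a point): Where the centre of a vial is when it lies fully home in place 3 of the rack (rack x = 70), 26 above the bench. Axes as the rack's.
- flask1: Bystander: stoppered glass flask, round belly 62 in diameter, 134 tall, origin under it.
- flask2: Bystander: another flask like flask1.
- beaker: Bystander: glass beaker 68 in diameter, 85 tall, origin under it.

How it is judged:
On the way, in this order (a step that is already met when the one before it is completed fails the run):
1. every vial present lies at rest against the near kerb (centre within 8 mm of touching it), all at the same time (x of vial1 in the frame of mat between -0.064 and -0.047 m and z of each of vial1, vial2, vial3 in the frame of mat below 0.028 m and angle between the x axis of each of vial1, vial2, vial3 and the y axis of mat, either way round below 0.15 rad and linear speed of each of vial1, vial2, vial3 below 0.02 m/s and x of vial2 in the frame of mat between -0.064 and -0.047 m and x of vial3 in the frame of mat between -0.064 and -0.047 m), for 0.3 s.
2. every vial present lies at rest against the stop blocks of its own lane (centre within 8 mm of touching them), all at the same time (x of each of vial1, vial2, vial3 in the frame of mat above 0.052 m and z of each of vial1, vial2, vial3 in the frame of mat below 0.028 m and horizontal distance between vial1 and stop1 below 0.02 m and angle between the x axis of each of vial1, vial2, vial3 and the y axis of mat, either way round below 0.15 rad and linear speed of each of vial1, vial2, vial3 below 0.02 m/s and horizontal distance between vial2 and stop2 below 0.02 m and horizontal distance between vial3 and stop3 below 0.02 m), for 0.3 s.
3. vial1, held lengthwise over the pad and centred on it within 20 mm, presses the pad fully down (beyond 7 mm: the vial's centre less than 83 mm above the mixer's underside) for 2 s (z of vial1 in the frame of mixer below 0.083 m and contact force between vial1 and pad above 2 N and contact force between the fingers and vial1 above 1 N and angle between the x axis of vial1 and the y axis of pad_top, either way round below 0.3 rad and horizontal distance between vial1 and pad_top below 0.02 m), for 2 s.
4. vial2, held lengthwise over the pad and centred on it within 20 mm, presses the pad fully down (beyond 7 mm: the vial's centre less than 83 mm above the mixer's underside) for 2 s (z of vial2 in the frame of mixer below 0.083 m and contact force between vial2 and pad above 2 N and contact force between the fingers and vial2 above 1 N and angle between the x axis of vial2 and the y axis of pad_top, either way round below 0.3 rad and horizontal distance between vial2 and pad_top below 0.02 m), for 2 s.
5. vial3, held lengthwise over the pad and centred on it within 20 mm, presses the pad fully down (beyond 7 mm: the vial's centre less than 83 mm above the mixer's underside) for 2 s (z of vial3 in the frame of mixer below 0.083 m and contact force between vial3 and pad above 2 N and contact force between the fingers and vial3 above 1 N and angle between the x axis of vial3 and the y axis of pad_top, either way round below 0.3 rad and horizontal distance between vial3 and pad_top below 0.02 m), for 2 s.
At the end, for the whole second after the job is handed in: Every vial present lies home in a place of the rack (centre within 12 mm of the place horizontally and below 30 mm height, axis within 0.2 rad of the rack's y), at rest and released; the mixer's pad is up again (((horizontal distance between vial1 and place1 below 0.012 m and height (world z) of vial1 below 0.03 m) or (horizontal distance between vial1 and place2 below 0.012 m and height (world z) of vial1 below 0.03 m) or (horizontal distance between vial1 and place3 below 0.012 m and height (world z) of vial1 below 0.03 m)) and angle between the x axis of each of vial1, vial2, vial3 and the y axis of rack, either way round below 0.2 rad and linear speed of each of vial1, vial2, vial3 below 0.02 m/s and ((horizontal distance between vial2 and place1 below 0.012 m and height (world z) of vial2 below 0.03 m) or (horizontal distance between vial2 and place2 below 0.012 m and height (world z) of vial2 below 0.03 m) or (horizontal distance between vial2 and place3 below 0.012 m and height (world z) of vial2 below 0.03 m)) and ((horizontal distance between vial3 and place1 below 0.012 m and height (world z) of vial3 below 0.03 m) or (horizontal distance between vial3 and place2 below 0.012 m and height (world z) of vial3 below 0.03 m) or (horizontal distance between vial3 and place3 below 0.012 m and height (world z) of vial3 below 0.03 m)) and value of joint pad below 0.002 m); the robot touches nothing.
It fails at once if a vial in its lane, over 18 mm short of the stop, is gripped or shoved from the side (fingers touch it, TCP under 34 mm from its centre or over 34 mm aside) ((contact force between the fingers and vial1 above 1 N and (distance between the grasp point and vial1 below 0.034 m or horizontal distance between the grasp point and vial1 above 0.034 m) and x of vial1 in the frame of mat between -0.1 and 0.042 m and y of vial1 in the frame of mat between -0.15 and 0.15 m and z of vial1 in the frame of mat below 0.028 m and angle between the x axis of vial1 and the y axis of mat, either way round below 0.25 rad)).
It fails at once if a vial in its lane, over 18 mm short of the stop, is gripped or shoved from the side (fingers touch it, TCP under 34 mm from its centre or over 34 mm aside) ((contact force between the fingers and vial2 above 1 N and (distance between the grasp point and vial2 below 0.034 m or horizontal distance between the grasp point and vial2 above 0.034 m) and x of vial2 in the frame of mat between -0.1 and 0.042 m and y of vial2 in the frame of mat between -0.15 and 0.15 m and z of vial2 in the frame of mat below 0.028 m and angle between the x axis of vial2 and the y axis of mat, either way round below 0.25 rad)).
It fails at once if a vial in its lane, over 18 mm short of the stop, is gripped or shoved from the side (fingers touch it, TCP under 34 mm from its centre or over 34 mm aside) ((contact force between the fingers and vial3 above 1 N and (distance between the grasp point and vial3 below 0.034 m or horizontal distance between the grasp point and vial3 above 0.034 m) and x of vial3 in the frame of mat between -0.1 and 0.042 m and y of vial3 in the frame of mat between -0.15 and 0.15 m and z of vial3 in the frame of mat below 0.028 m and angle between the x axis of vial3 and the y axis of mat, either way round below 0.25 rad)).
It fails at once if a flask or the beaker is moved by 30 mm or tipped (distance of any of flask1, flask2, beaker from where it was at the start of the episode above 0.03 m or angle between any of flask1, flask2, beaker's own z axis and vertical above 0.4 rad).
Of vial1, vial2, vial3 only 2 to 3 are there at a start; the rules pass over those that are not, and their reading is None.
At some moment in a run one of vial1, vial2, vial3 may be knocked a few centimetres aside while the robot is not near it.
Once in a run the grip may slacken for a moment while it holds something.
It also fails if it takes over 210 s, if anything falls off the work surface, if the arm or the gripper's body presses on something with over 40 N, if the wrist force passes 120 N, or if a joint passes its speed limit or range.

## Working session

There is one attempt and no reset: what is moved stays moved. The work goes in short steps, Python scripts to look and compute and a tool call to move; the robot and the scene stay as the last step left them, time stands still between calls to the robot, and variables do not carry over. Pictures are saved under pics/ and viewed, and the job is handed in when it is done.

Besides the shell and the picture viewer there is one more tool, called after "Call:" in YAML: its name, and indented under it one key for each argument. carry_out: Moves the arm, as the interface text tells. Its arguments: {"type":"object","properties":{"series":{"type":"array"}},"required":["series"]}

```bash
ls; mkdir -p pics; python3 - <<'E'
from station import robot,camera
import cv2,numpy as np
print(robot.get_obs())
for n in("top","side"):
    c=camera(n); cv2.imwrite(f"pics/{n}0.png",c["frame"][:,:,::-1]); print(n,c["fx"],c["fy"],c["cx"],c["cy"],c["R"],c["t"])
E
```

```text
pics
{'t': 0.0, 'joint_pos': array([-1.50009960e+00,  1.59047961e-01,  1.59819564e+00, -7.17828027e-06,
        1.38620540e+00, -2.10087669e-01]), 'qd': array([-1.37502893e-03,  1.07796557e-03, -1.94161609e-05, -3.93478453e-04,
        2.06778234e-04,  8.93240963e-04]), 'effort': array([ 5.92175129e-04, -3.85566473e+01, -3.22111595e+01,  7.03204656e-02,
        3.77101440e-02, -1.30935150e-04]), 'tcp_pos': array([ 0.15928031, -0.55189352,  0.23233783]), 'orientation': array([-0.29253884,  2.07284938, -2.06897525]), 'force': array([-0.64545639, -0.5380825 , -0.64482659]), 'wrist_torque': array([-0.01249331, -0.00681391,  0.05100669]), 'width': 0.09190077561885515}
top 431.83566367340086 431.83566367340086 324.07264391211714 202.34864163501913 [[-0.0022532  -0.99996208 -0.0084123 ]
 [-0.98126297  0.00383163 -0.19263517]
 [ 0.1926601   0.00782063 -0.98123439]] [-0.01073619  0.58807677  0.92196236]
side 363.78815735554423 363.78815735554423 322.05151102885577 203.4671142886975 [[ 0.99675501 -0.08027612  0.00593278]
 [-0.04477792 -0.61421582 -0.78786665]
 [ 0.06689089  0.78504437 -0.6158173 ]] [-0.58462099  0.08053202  0.71954658]
```

View pics/top0.png

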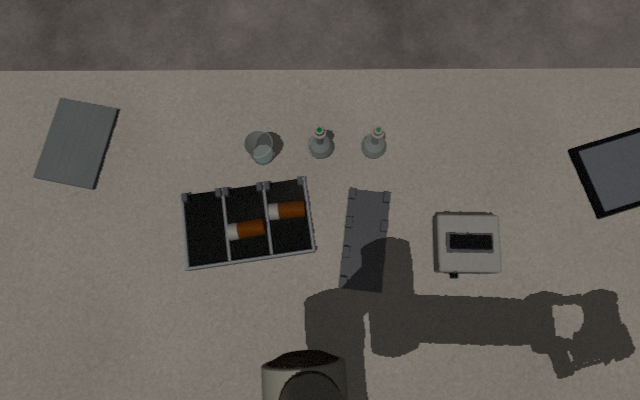

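View pics/side0.png

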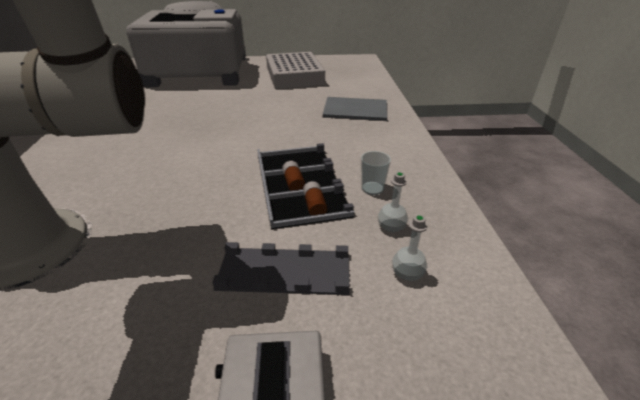

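The top view shows two vials: the middle-lane one near (246,230) and the right-lane one near (286,211). The left lane is empty. The mixer is near (467,243) and the rack near (366,240). I'll zoom in next to measure them.

```bash
cat > h.py <<'E'
import numpy as np,cv2
from station import robot,camera
def pix2w(c,u,v,z):
    d=np.array([(u-c["cx"])/c["fx"],(v-c["cy"])/c["fy"],1.0]); R=np.array(c["R"]);t=np.array(c["t"])
    o=-R.T@t; w=R.T@d; return o+w*(z-o[2])/w[2]
def w2pix(c,X):
    p=np.array(c["R"])@np.array(X)+c["t"]; return np.array([c["fx"]*p[0]/p[2]+c["cx"],c["fy"]*p[1]/p[2]+c["cy"]])
def crop(c,u0,v0,u1,v1,s,name,gain=1.8):
    f=cv2.convertScaleAbs(np.ascontiguousarray(c["frame"][v0:v1,u0:u1,::-1]),alpha=gain)
    cv2.imwrite(name,cv2.resize(f,None,fx=s,fy=s,interpolation=cv2.INTER_CUBIC))
E
python3 - <<'E'
from h import *
c=camera("top"); crop(c,170,165,330,285,5,"pics/a.png",3); crop(c,330,180,510,305,4,"pics/b.png",3)
E
```

```text
(no output)
```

View pics/a.png

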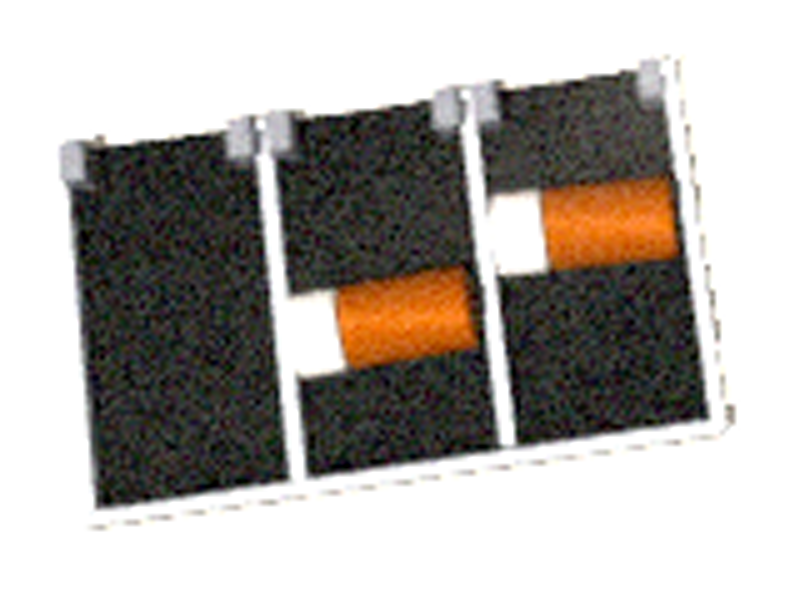

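View pics/b.png

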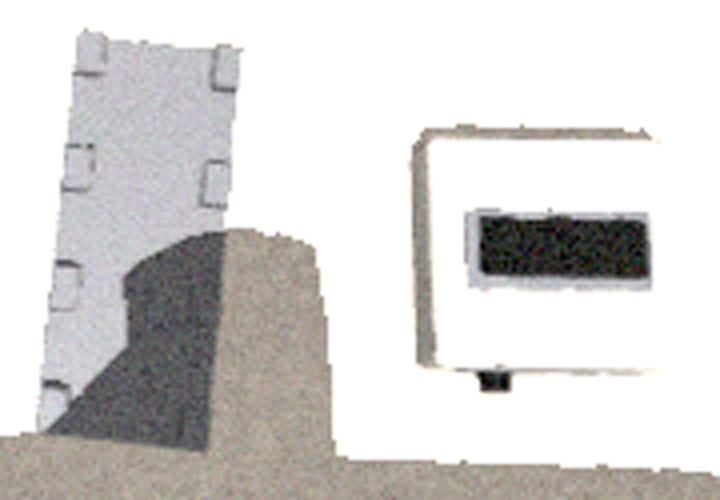

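```bash
cat > fit.py <<'E'
from h import *
from scipy.optimize import least_squares
c=camera("top"); R=np.array(c["R"]); print("cam",-R.T@c["t"])
def T(p,q): 
    s,co=np.sin(p[2]),np.cos(p[2]); q=np.array(q); return np.array([p[0]+co*q[0]-s*q[1],p[1]+s*q[0]+co*q[1],q[2]])
def fit(obs,p0):
    f=lambda p:np.concatenate([w2pix(c,T(p,q))-uv for q,uv in obs])
    r=least_squares(f,p0); print(r.x,"rms px",np.sqrt(np.mean(r.fun**2)), np.round(r.fun,1)); return r.x
A=lambda x,y:np.array([170+x/5,165+y/5]); B=lambda x,y:np.array([330+x/4,180+y/4])
print("mat"); m=fit([((-.075,.049,.010),A(297,480)),((-.075,-.049,.010),A(508,444)),((.080,.049,.016),A(266,145)),((.080,-.049,.016),A(471,118)),
 ((.08,.138,.026),A(72,178)) ,((-.081,-.150,.013),A(725,430))],[.5,.2,.1])
print("rack"); r=fit([((.118,.050,.006),B(80,33)),((.118,-.050,.006),B(240,47)),((-.035+.012,.033,.022),B(80,263)),((-.035-.012,.033,.022),B(76,310)),((.035-.012,.033,.022),B(90,190)),((-.118,-.05,.006),B(208,450)),
 ((.035,-.033,.022),B(205,183))],[.4,-.1,0.])
print("mixer"); x=fit([((.015,.045,.07),B(480,217)),((.015,-.045,.07),B(650,220)),((-.015,.045,.07),B(480,274)),((-.015,-.045,.07),B(650,278)),((.065,.07,.055),B(430,138)),((-.065,.07,.055),B(437,364))],[.4,-.3,0.])
print("pad: y-axis long ; mixer yaw",x[2])
print("vials at z24:")
for n,e in(("v2",[(290,336),(475,308)]),("v3",[(490,234),(680,218)])):
    w=[pix2w(c,*A(*q),.026) for q in e]; d=w[1]-w[0]; print(n,sum(w)/2,np.linalg.norm(d), "ax",np.arctan2(d[1],d[0])+np.pi/2)
    q=sum(w)/2-[m[0],m[1],0]; s,co=np.sin(m[2]),np.cos(m[2]); print("  matxy",co*q[0]+s*q[1],-s*q[0]+co*q[1])
f=cv2.convertScaleAbs(np.ascontiguousarray(c["frame"][:,:,::-1]),alpha=1.5);f=f[160:310,170:520];S=2.28
f=cv2.resize(f,None,fx=S,fy=S,interpolation=cv2.INTER_CUBIC)
def poly(p,qs,col):
    pts=np.array([(w2pix(c,T(p,q))-[170,160])*S for q in qs]).astype(int); cv2.polylines(f,[pts],True,col,1)
bx=lambda x0,x1,y0,y1,z:[(x0,y0,z),(x1,y0,z),(x1,y1,z),(x0,y1,z)]
for y in(.098,0,-.098):
    poly(m,bx(-.075,.08,y-.046,y+.046,.004),(0,255,0))
    for d in(-.04,.04): poly(m,bx(.08,.1,y+d-.006,y+d+.006,.026),(255,0,0))
poly(m,bx(-.081,-.075,-.15,.15,.026),(0,0,255))
poly(r,bx(-.118,.118,-.05,.05,.006),(0,255,0))
for xx in(-.105,-.035,.035,.105):
  for yy in(-.041,.041): poly(r,bx(xx-.012,xx+.012,yy-.008,yy+.008,.022),(255,0,0))
poly(x,bx(-.065,.065,-.07,.07,.055),(0,255,0));poly(x,bx(-.015,.015,-.045,.045,.07),(0,0,255))
cv2.imwrite("pics/fit.png",f)
E
python3 fit.py
```

```text
cam [ 0.39940841 -0.0201994   1.01785513]
mat
[0.5421808  0.16862747 0.13855651] rms px 0.6152083869287402 [ 0.5 -0.7  0.2  0.5 -0.3  1.1 -0.4  0.8 -0.2 -1.1  0.1 -0.4]
rack
[ 0.50977552 -0.1080586  -0.1173744 ] rms px 0.5484145584201091 [-0.9 -0.2  0.6  0.9  0.4  0.9  0.3 -0.5 -0.1 -0.6 -0.2  0.1 -0.  -0.7]
mixer
[ 0.4958552  -0.33553637 -0.0213281 ] rms px 0.677148295206109 [ 0.7  0.5 -0.7  0.5  1.2 -0.1  0.  -0.3 -0.6 -1.2 -0.5  0.6]
pad: y-axis long ; mixer yaw -0.02132810052183669
vials at z24:
v2 [0.53101858 0.16746307 0.026     ] 0.08634578046214669 ax 0.14842097202624305
  matxy -0.011216060693174646 0.0003884068604676648
v3 [0.575817 0.074268 0.026   ] 0.08895302942752273 ax 0.08162426186841332
  matxy 0.020281521612328095 -0.09810078039828901
```

View pics/fit.png

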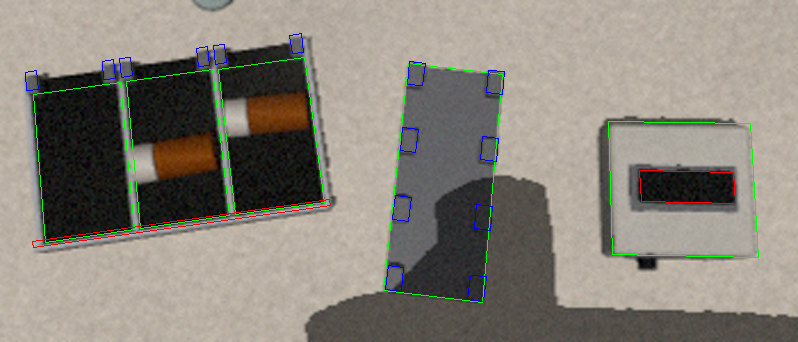

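```bash
cat >> h.py <<'E'
from scipy.spatial.transform import Rotation as Ro
MAT=(.5412,.1686,.1386); RACK=(.5098,-.1081,-.1174); MIX=(.4959,-.3355,-.0213)
def T(p,q):
    s,co=np.sin(p[2]),np.cos(p[2]); return np.array([p[0]+co*q[0]-s*q[1],p[1]+s*q[0]+co*q[1],q[2]])
def inv(p,w):
    s,co=np.sin(p[2]),np.cos(p[2]); d=np.array(w)[:2]-p[:2]; return np.array([co*d[0]+s*d[1],-s*d[0]+co*d[1],w[2]])
def tgt(w,yaw=None):
    o=robot.get_obs(); r=Ro.from_rotvec(o["orientation"]); M=r.as_matrix()
    zy=np.arctan2(M[1,2],M[0,2]); d=M.T@(np.array(w)-o["tcp_pos"])
    print("t",round(o["t"],2),"tcp",np.round(o["tcp_pos"],4),"zaxis yaw",round(zy,3),"ydown",np.round(M[:,1],3),"F",np.round(o["force"],1),"w",round(o["width"],4))
    if yaw is not None:
        dy=(yaw-zy+np.pi/2)%np.pi-np.pi/2
        print("turn about tool y:",round(-dy,3)," (y down so -yaw)")
        M2=Ro.from_euler('z',dy).as_matrix()@M; print("shift after turn:",np.round(M2.T@(np.array(w)-o["tcp_pos"]),4))
        print("M after\n",np.round(M2,2), "q",np.round(o["joint_pos"],2))
    print("shift now:",np.round(d,4))
E
python3 - <<'E'
from h import *
c=camera("top")
for n,u,v in(("beaker",262,157),("f1",320,150),("f2",374,150)): print(n,pix2w(c,u,v,.02))
s=camera("side")
for n,u,v in(("beaker",373,188),("f1",393,217),("f2",409,266)): print(n,pix2w(s,u,v,.02))
print("stops",[T(MAT,(.06,y,.024)) for y in(0,-.098)])
tgt(T(MAT,(.005,0,.12)),MAT[2])
E
```

```text
beaker [0.70717702 0.13694855 0.02      ]
f1 [ 0.72407334 -0.00271064  0.02      ]
f2 [ 0.72342394 -0.13285859  0.02      ]
beaker [0.71381118 0.11175393 0.02      ]
f1 [0.73575532 0.00573403 0.02      ]
f2 [ 0.7325725  -0.13083988  0.02      ]
stops [array([0.60062462, 0.1768894 , 0.024     ]), array([0.61416398, 0.07982918, 0.024     ])]
t 0.3 tcp [ 0.1593 -0.5523  0.233 ] zaxis yaw -1.29 ydown [-0.     0.001 -1.   ] F [ 0.4 -0.5  0.5] w 0.0915
turn about tool y: -1.429  (y down so -yaw)
shift after turn: [-0.6612  0.1128  0.4829]
M after
 [[ 0.14 -0.    0.99]
 [-0.99  0.    0.14]
 [-0.   -1.   -0.  ]] q [-1.5   0.16  1.6  -0.    1.39 -0.21]
shift now: [-0.5717  0.1134 -0.5861]
```

```bash
cat >> h.py <<'E'
def plan(w,yaw,n,grip):
    o=robot.get_obs(); M=Ro.from_rotvec(o["orientation"]).as_matrix()
    zy=np.arctan2(M[1,2],M[0,2]); dy=(yaw-zy+np.pi/2)%np.pi-np.pi/2
    step=(np.array(w)-o["tcp_pos"])/n; rows=[]
    print("t",round(o["t"],2),"tcp",np.round(o["tcp_pos"],4),"dyaw",round(dy,3),"F",np.round(o["force"],1),"w",round(o["width"],4))
    for i in range(n):
        d=M.T@step; rows.append([grip]+[round(float(x),3) for x in d]+[0,round(-dy/n,3),0]); M=Ro.from_euler('z',dy/n).as_matrix()@M
    for k in range(0,n,8): print(rows[k:k+8])
E
python3 - <<'E'
from h import *
plan(T(MAT,(.008,0,.12)),MAT[2],24,1)
E
```

```text
t 0.3 tcp [ 0.1593 -0.5523  0.233 ] dyaw 1.429 F [ 0.4 -0.5  0.5] w 0.0915
[[1, -0.024, 0.005, -0.024, 0, np.float64(-0.06), 0], [1, -0.025, 0.005, -0.023, 0, np.float64(-0.06), 0], [1, -0.027, 0.005, -0.021, 0, np.float64(-0.06), 0], [1, -0.028, 0.005, -0.02, 0, np.float64(-0.06), 0], [1, -0.029, 0.005, -0.018, 0, np.float64(-0.06), 0], [1, -0.03, 0.005, -0.016, 0, np.float64(-0.06), 0], [1, -0.031, 0.005, -0.014, 0, np.float64(-0.06), 0], [1, -0.032, 0.005, -0.013, 0, np.float64(-0.06), 0]]
[[1, -0.032, 0.005, -0.011, 0, np.float64(-0.06), 0], [1, -0.033, 0.005, -0.009, 0, np.float64(-0.06), 0], [1, -0.034, 0.005, -0.007, 0, np.float64(-0.06), 0], [1, -0.034, 0.005, -0.005, 0, np.float64(-0.06), 0], [1, -0.034, 0.005, -0.003, 0, np.float64(-0.06), 0], [1, -0.034, 0.005, -0.001, 0, np.float64(-0.06), 0], [1, -0.034, 0.005, 0.001, 0, np.float64(-0.06), 0], [1, -0.034, 0.005, 0.003, 0, np.float64(-0.06), 0]]
[[1, -0.034, 0.005, 0.005, 0, np.float64(-0.06), 0], [1, -0.033, 0.005, 0.007, 0, np.float64(-0.06), 0], [1, -0.033, 0.005, 0.009, 0, np.float64(-0.06), 0], [1, -0.032, 0.005, 0.011, 0, np.float64(-0.06), 0], [1, -0.032, 0.005, 0.013, 0, np.float64(-0.06), 0], [1, -0.031, 0.005, 0.015, 0, np.float64(-0.06), 0], [1, -0.03, 0.005, 0.017, 0, np.float64(-0.06), 0], [1, -0.029, 0.005, 0.019, 0, np.float64(-0.06), 0]]
```

Call:
carry_out:
  series:
    - [[1, -0.024, 0.003, -0.024, 0, -0.06, 0], [1, -0.025, 0.003, -0.023, 0, -0.06, 0], [1, -0.027, 0.003, -0.021, 0, -0.06, 0], [1, -0.028, 0.003, -0.02, 0, -0.06, 0], [1, -0.029, 0.003, -0.018, 0, -0.06, 0], [1, -0.03, 0.003, -0.016, 0, -0.06, 0], [1, -0.031, 0.003, -0.014, 0, -0.06, 0], [1, -0.032, 0.003, -0.013, 0, -0.06, 0]]

```text
t: 1.1
tcp_pos: [0.29, -0.3111, 0.2092]
orientation: [-0.712, 1.774, -1.775]
force: [0.7, -0.7, 0.6]
width: 0.0301
```

Call:
carry_out:
  series:
    - [[1, -0.032, 0.005, -0.011, 0, -0.06, 0], [1, -0.033, 0.005, -0.009, 0, -0.06, 0], [1, -0.034, 0.005, -0.007, 0, -0.06, 0], [1, -0.034, 0.005, -0.005, 0, -0.06, 0], [1, -0.034, 0.005, -0.003, 0, -0.06, 0], [1, -0.034, 0.005, -0.001, 0, -0.06, 0], [1, -0.034, 0.005, 0.001, 0, -0.06, 0], [1, -0.034, 0.005, 0.003, 0, -0.06, 0]]

```text
t: 1.9
tcp_pos: [0.4167, -0.0687, 0.1693]
orientation: [-1.036, 1.446, -1.447]
force: [1.5, 0.1, 0.2]
width: 0.0004
```

Call:
carry_out:
  series:
    - [[1, -0.034, 0.005, 0.005, 0, -0.06, 0], [1, -0.033, 0.005, 0.007, 0, -0.06, 0], [1, -0.033, 0.005, 0.009, 0, -0.06, 0], [1, -0.032, 0.005, 0.011, 0, -0.06, 0], [1, -0.032, 0.005, 0.013, 0, -0.06, 0], [1, -0.031, 0.005, 0.015, 0, -0.06, 0], [1, -0.03, 0.005, 0.017, 0, -0.06, 0], [1, -0.029, 0.005, 0.019, 0, -0.06, 0]]

```text
t: 2.7
tcp_pos: [0.5435, 0.1746, 0.129]
orientation: [-1.278, 1.096, -1.096]
force: [-0.1, -0.8, 0.4]
width: 0.0002
```

```bash
python3 - <<'E'
from h import *
tgt(T(MAT,(.003,0,.07)),MAT[2])
c=camera("side"); crop(c,180,100,440,300,3,"pics/s1.png",1.6)
E
```

```text
t 2.7 tcp [0.5435 0.1746 0.129 ] zaxis yaw 0.153 ydown [ 0. -0. -1.] F [-0.1 -0.8  0.4] w 0.0002
turn about tool y: 0.014  (y down so -yaw)
shift after turn: [ 0.0056  0.059  -0.0001]
M after
 [[ 0.14  0.    0.99]
 [-0.99 -0.    0.14]
 [ 0.   -1.    0.  ]] q [ 0.1   0.25  1.71 -0.    1.19 -0.05]
shift now: [ 0.0056  0.059  -0.0002]
```

Call:
carry_out:
  series:
    - [[1, 0.006, 0.02, 0, 0, 0.014, 0], [1, 0, 0.02, 0, 0, 0, 0], [1, 0, 0.018, 0, 0, 0, 0], [1, 0, 0.004, 0, 0, 0, 0], [1, 0, 0.002, 0, 0, 0, 0], [1, 0, 0, 0, 0, 0, 0]]

```text
t: 3.35
tcp_pos: [0.5444, 0.1673, 0.066]
orientation: [-1.27, 1.108, -1.109]
force: [-0.2, 0.3, 1.0]
width: 0.0002
```

```bash
python3 - <<'E'
from h import *
tgt(T(MAT,(.003,0,.062)),MAT[2])
c=camera("side"); crop(c,180,50,440,250,3,"pics/s1.png",1.6)
E
```

```text
t 3.35 tcp [0.5444 0.1673 0.066 ] zaxis yaw 0.136 ydown [ 0.001  0.    -1.   ] F [-0.2  0.3  1. ] w 0.0002
turn about tool y: -0.003  (y down so -yaw)
shift after turn: [-0.0017  0.004  -0.    ]
M after
 [[ 0.14  0.    0.99]
 [-0.99  0.    0.14]
 [ 0.   -1.    0.  ]] q [ 0.09  0.33  1.75  0.    1.06 -0.05]
shift now: [-0.0017  0.004  -0.    ]
```

View pics/s1.png

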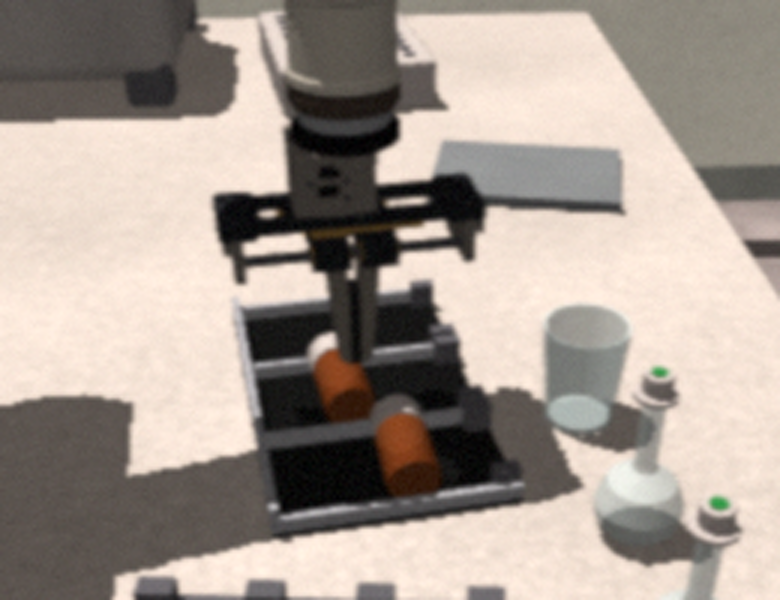

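The closed fingertips (crop pixel ~355,360) sit just above and slightly ahead of the middle vial. Next I'll press lightly.

Call:
carry_out:
  series:
    - [[1, 0, 0.002, 0, 0, 0, 0], [1, 0, 0.001, 0, 0, 0, 0], [1, 0, 0, 0, 0, 0, 0], [1, 0, 0, 0, 0, 0, 0]]

```text
t: 3.8
tcp_pos: [0.5442, 0.1673, 0.0627]
orientation: [-1.27, 1.108, -1.109]
force: [-0.4, -1.5, 1.3]
width: 0.0004
```

Call:
carry_out:
  series:
    - [[1, 0, 0.001, 0, 0, 0, 0], [1, 0, 0, 0, 0, 0, 0], [1, 0, 0, 0, 0, 0, 0]]

```text
t: 4.1
tcp_pos: [0.545, 0.1674, 0.0624]
orientation: [-1.268, 1.107, -1.11]
force: [-0.9, 0.8, 5.5]
width: 0.0004
```

Call:
carry_out:
  series:
    - [[1, 0, 0, -0.005, 0, 0, 0], [1, 0, 0, -0.008, 0, 0, 0], [1, 0, 0, -0.01, 0, 0, 0], [1, 0, 0, -0.012, 0, 0, 0], [1, 0, 0, -0.012, 0, 0, 0], [1, 0, -0.005, -0.008, 0, 0, 0], [1, 0, -0.015, 0, 0, 0, 0], [1, 0, -0.01, 0, 0, 0, 0]]

```text
t: 4.9
tcp_pos: [0.4889, 0.16, 0.0918]
orientation: [-1.271, 1.109, -1.108]
force: [0.2, -0.0, 0.0]
width: 0.0005
```

```bash
cat >> h.py <<'E'
def vials(show=None):
    # amber bodies in top view -> mat coordinates of vial centre
    c=camera("top"); f=cv2.cvtColor(c["frame"],cv2.COLOR_RGB2HSV); 
    m=((f[...,0]<22)&(f[...,1]>140)&(f[...,2]>40)).astype(np.uint8)
    n,l,st,ce=cv2.connectedComponentsWithStats(m)
    for i in range(1,n):
        if st[i,4]<60: continue
        w=pix2w(c,*ce[i],.034); p=inv(MAT,w); (cx,cy),(a,b),an=cv2.minAreaRect(np.argwhere(l==i)[:,::-1].astype(np.float32))
        print("amber px",np.round(ce[i],1),"area",st[i,4],"mat xy of amber",np.round(p[:2],4),"rect",round(a),round(b),round(an,1))
    if show: crop(c,160,130,400,310,3,show,1.8)
    return c
E
python3 - <<'E'
from h import *
print(robot.get_obs()["tcp_pos"]);vials("pics/v1.png")
E
```

```text
[0.48891835 0.15996414 0.09175843]
amber px [291.4 209.2] area 404 mat xy of amber [ 0.0206 -0.1092] rect 16 26 83.7
amber px [259.  242.8] area 207 mat xy of amber [-0.0463 -0.0261] rect 16 15 78.7
```

View pics/v1.png

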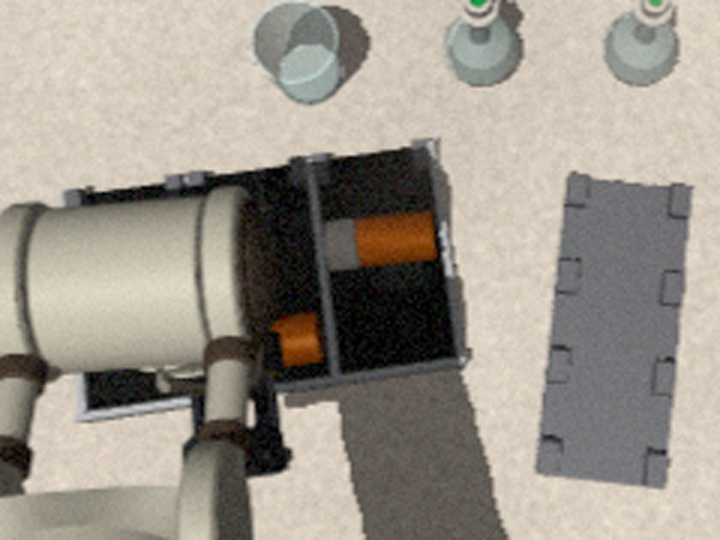

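```bash
python3 - <<'E'
from h import *
tgt(T(MAT,(-.036,0,.062)),MAT[2])
E
```

```text
t 4.95 tcp [0.4905 0.1601 0.0936] zaxis yaw 0.136 ydown [ 0.003  0.    -1.   ] F [0.9 0.2 1. ] w 0.0003
turn about tool y: -0.002  (y down so -yaw)
shift after turn: [-0.0014  0.0316  0.0153]
M after
 [[ 0.14  0.    0.99]
 [-0.99  0.    0.14]
 [-0.   -1.    0.  ]] q [ 0.08  0.16  1.89  0.    1.09 -0.06]
shift now: [-0.0014  0.0316  0.0153]
```

Call:
carry_out:
  series:
    - [[1, -0.001, 0.01, 0.015, 0, 0, 0], [1, 0, 0.016, 0, 0, 0, 0], [1, 0, 0.004, 0, 0, 0, 0], [1, 0, 0.002, 0, 0, 0, 0], [1, 0, 0, 0, 0, 0, 0]]

```text
t: 5.45
tcp_pos: [0.5073, 0.1633, 0.062]
orientation: [-1.265, 1.104, -1.111]
force: [2.4, 0.4, 10.0]
width: 0.0003
```

Call:
carry_out:
  series:
    - [[1, 0, 0, -0.003, 0, 0, 0], [1, 0, 0, -0.006, 0, 0, 0], [1, 0, 0, -0.006, 0, 0, 0], [1, 0, 0, -0.006, 0, 0, 0], [1, 0, 0, -0.006, 0, 0, 0], [1, 0, 0, -0.002, 0, 0, 0], [1, 0, 0, 0, 0, 0, 0]]

```text
t: 6.15
tcp_pos: [0.4802, 0.1592, 0.0628]
orientation: [-1.262, 1.101, -1.114]
force: [4.5, 0.4, 9.5]
width: 0.0003
```

Call:
carry_out:
  series:
    - [[1, 0, -0.01, 0, 0, 0, 0], [1, 0, -0.03, 0, 0, 0, 0], [1, 0, -0.02, 0, 0, 0, 0], [1, 0.03, 0, 0.02, 0, 0, 0], [1, 0.03, 0, 0.03, 0, 0, 0], [1, 0.03, 0, 0.03, 0, 0, 0], [1, 0, 0, 0, 0, 0, 0]]

```text
t: 6.85
tcp_pos: [0.5695, 0.0776, 0.1195]
orientation: [-1.269, 1.11, -1.112]
force: [-1.2, 1.0, 0.3]
width: 0.001
```

```bash
python3 - <<'E'
from h import *
vials("pics/v2.png")
tgt(T(MAT,(.034,-.098,.062)),MAT[2])
E
```

```text
amber px [299.7 209. ] area 138 mat xy of amber [ 0.0184 -0.1283] rect 15 9 90.0
t 6.9 tcp [0.5674 0.0793 0.119 ] zaxis yaw 0.133 ydown [-0.001  0.    -1.   ] F [-0.5  0.7 -1.4] w 0.0004
turn about tool y: -0.005  (y down so -yaw)
shift after turn: [0.0059 0.057  0.0205]
M after
 [[ 0.14 -0.    0.99]
 [-0.99  0.    0.14]
 [-0.   -1.   -0.  ]] q [-0.07  0.27  1.71  0.    1.17 -0.21]
shift now: [0.0058 0.057  0.0205]
```

View pics/v2.png

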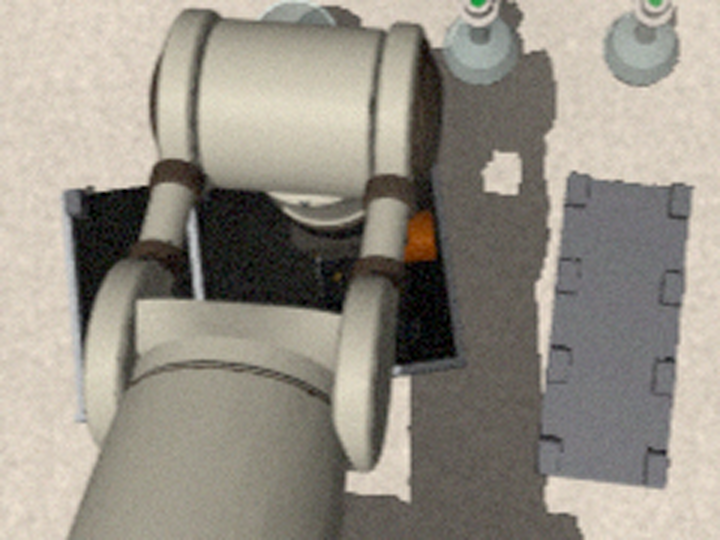

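The arm hides vial2 in this view. Vial3 is still at mat x ≈ 19 mm, so I'll roll it back now.

Call:
carry_out:
  series:
    - [[1, 0.006, 0.01, 0.02, 0, 0, 0], [1, 0, 0.025, 0, 0, 0, 0], [1, 0, 0.014, 0, 0, 0, 0], [1, 0, 0.005, 0, 0, 0, 0], [1, 0, 0.0025, 0, 0, 0, 0], [1, 0, 0, 0, 0, 0, 0]]

```text
t: 7.5
tcp_pos: [0.5875, 0.0778, 0.0635]
orientation: [-1.27, 1.108, -1.108]
force: [-0.5, 0.5, -0.5]
width: 0.0005
```

Call:
carry_out:
  series:
    - [[1, 0, 0, -0.005, 0, 0, 0], [1, 0, 0, -0.008, 0, 0, 0], [1, 0, 0, -0.01, 0, 0, 0], [1, 0, 0, -0.012, 0, 0, 0], [1, 0, 0, -0.015, 0, 0, 0], [1, 0, -0.005, -0.01, 0, 0, 0], [1, 0, -0.015, 0, 0, 0, 0], [1, 0, -0.01, 0, 0, 0, 0]]

```text
t: 8.3
tcp_pos: [0.5273, 0.0691, 0.0936]
orientation: [-1.27, 1.108, -1.109]
force: [0.5, -0.5, -0.2]
width: 0.0002
```

```bash
python3 - <<'E'
from h import *
vials("pics/v3.png")
tgt(T(MAT,(-.03,-.098,.062)),MAT[2])
c=camera("side"); crop(c,180,80,440,260,3,"pics/s3.png",1.6)
E
```

```text
amber px [253.2 248.6] area 415 mat xy of amber [-0.0574 -0.0115] rect 16 27 82.4
t 8.35 tcp [0.5289 0.069  0.0954] zaxis yaw 0.136 ydown [ 0.004 -0.    -1.   ] F [1.  0.  1.4] w 0.0004
turn about tool y: -0.003  (y down so -yaw)
shift after turn: [ 0.0011  0.0334 -0.0042]
M after
 [[ 0.14  0.    0.99]
 [-0.99 -0.    0.14]
 [ 0.   -1.    0.  ]] q [-0.1   0.2   1.84 -0.    1.1  -0.23]
shift now: [ 0.0011  0.0334 -0.0042]
```

View pics/s3.png

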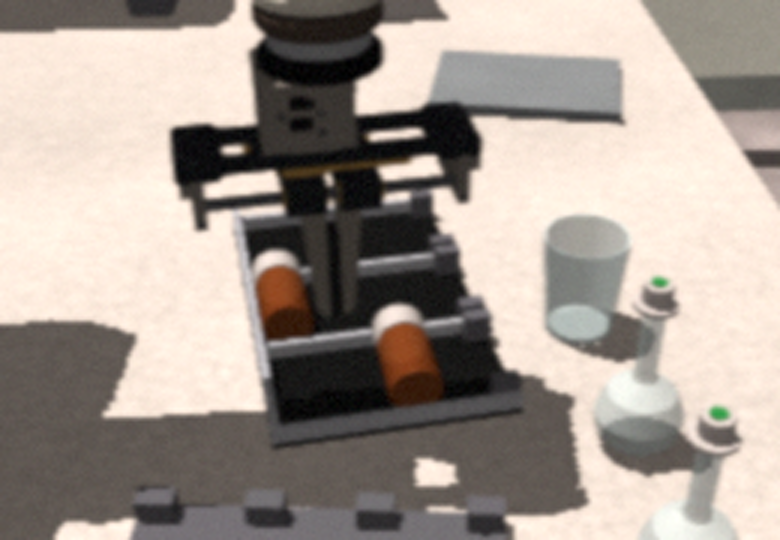

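Vial2 lies against the kerb (measured x −57 mm). The stroke missed vial3 because the fingers were about 0.5 mm too high, so I'll repeat it lower.

Call:
carry_out:
  series:
    - [[1, 0.001, 0, 0.03, 0, 0, 0], [1, 0, 0.01, 0.03, 0, 0, 0], [1, 0, 0.014, 0, 0, 0, 0], [1, 0, 0.006, 0, 0, 0, 0], [1, 0, 0.003, 0, 0, 0, 0], [1, 0, 0.001, 0, 0, 0, 0], [1, 0, 0, 0, 0, 0, 0]]

```text
t: 9.1
tcp_pos: [0.5903, 0.0766, 0.0625]
orientation: [-1.265, 1.103, -1.112]
force: [1.1, 2.0, 15.3]
width: 0.0005
```

Call:
carry_out:
  series:
    - [[1, 0, 0, -0.005, 0, 0, 0], [1, 0, 0, -0.008, 0, 0, 0], [1, 0, 0, -0.01, 0, 0, 0], [1, 0, 0, -0.012, 0, 0, 0], [1, 0, 0, -0.015, 0, 0, 0], [1, 0, -0.005, -0.01, 0, 0, 0], [1, 0, -0.015, 0, 0, 0, 0], [1, 0, -0.01, 0, 0, 0, 0]]

```text
t: 9.9
tcp_pos: [0.5279, 0.0682, 0.0898]
orientation: [-1.27, 1.108, -1.109]
force: [0.8, -0.2, 0.7]
width: 0.0007
```

```bash
python3 - <<'E'
from h import *
vials("pics/v4.png")
tgt(T(MAT,(-.01,-.098,.062)),MAT[2])
c=camera("side"); crop(c,180,80,440,260,3,"pics/s4.png",1.6)
E
```

```text
amber px [253.2 248.6] area 410 mat xy of amber [-0.0575 -0.0114] rect 16 27 82.9
t 9.95 tcp [0.5298 0.0681 0.0918] zaxis yaw 0.136 ydown [ 0.004 -0.    -1.   ] F [1.5 0.2 0.7] w 0.0004
turn about tool y: -0.003  (y down so -yaw)
shift after turn: [0.     0.0299 0.0151]
M after
 [[ 0.14  0.    0.99]
 [-0.99 -0.    0.14]
 [ 0.   -1.    0.  ]] q [-0.1   0.21  1.84  0.    1.09 -0.23]
shift now: [-0.      0.0299  0.0151]
```

View pics/s4.png

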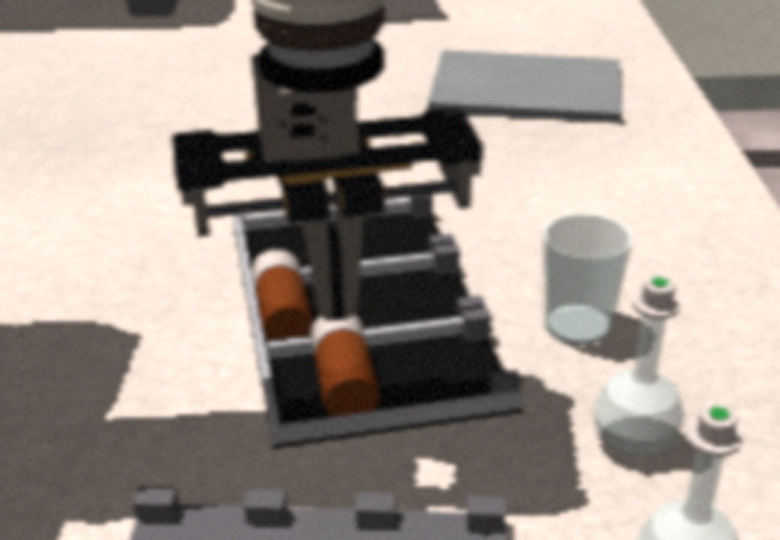

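View pics/v4.png

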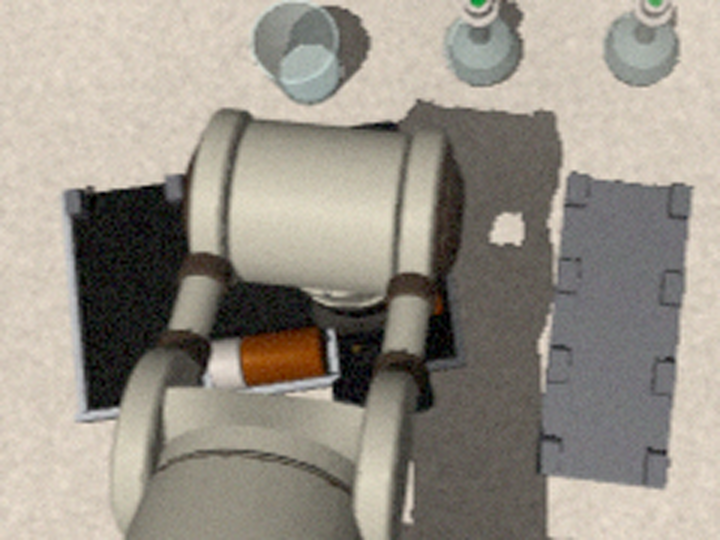

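```bash
cat >> h.py <<'E'
def svials(c=None):
    c=c or camera("side"); f=cv2.cvtColor(c["frame"],cv2.COLOR_RGB2HSV)
    m=((f[...,0]<15)&(f[...,1]>150)&(f[...,2]>40)).astype(np.uint8)
    n,l,st,ce=cv2.connectedComponentsWithStats(m)
    for i in range(1,n):
        if st[i,4]<60: continue
        print("side amber px",np.round(ce[i],1),"area",st[i,4],"mat xy",np.round(inv(MAT,pix2w(c,*ce[i],.026))[:2],4))
E
python3 - <<'E'
from h import *
svials()
E
```

```text
side amber px [273.1 177.2] area 208 mat xy [-0.0583  0.0038]
side amber px [292.8 200.1] area 283 mat xy [-0.0266 -0.0946]
```

Call:
carry_out:
  series:
    - [[1, 0, 0.012, 0.015, 0, 0, 0], [1, 0, 0.014, 0, 0, 0, 0], [1, 0, 0.003, 0, 0, 0, 0], [1, 0, 0.002, 0, 0, 0, 0], [1, 0, 0, 0, 0, 0, 0]]

```text
t: 10.55
tcp_pos: [0.5463, 0.0703, 0.0602]
orientation: [-1.265, 1.103, -1.112]
force: [3.6, 2.2, 12.3]
width: 0.0007
```

Call:
carry_out:
  series:
    - [[1, 0, -0.02, 0, 0, 0, 0], [1, 0, -0.03, 0, 0, 0, 0], [1, 0, -0.04, 0.03, 0, 0, 0], [1, 0.02, -0.03, 0.04, 0, 0, 0], [1, 0.04, 0, 0, 0, 0, 0], [1, 0.05, 0, 0, 0, 0, 0], [1, 0.05, 0, 0, 0, 0, 0], [1, 0.03, 0, 0, 0, 0, 0]]

```text
t: 11.35
tcp_pos: [0.6343, -0.1107, 0.1741]
orientation: [-1.271, 1.112, -1.109]
force: [0.9, 1.3, 0.0]
width: 0.0004
```

```bash
python3 - <<'E'
from h import *
vials("pics/v5.png"); svials()
tgt(T(MAT,(-.03,-.098,.062)),MAT[2])
E
```

```text
amber px [290.  193.9] area 412 mat xy of amber [ 0.0571 -0.1104] rect 16 26 81.9
amber px [253.1 248.6] area 411 mat xy of amber [-0.0574 -0.0113] rect 16 26 81.9
side amber px [273.3 177.5] area 221 mat xy [-0.058   0.0023]
side amber px [330.6 197. ] area 312 mat xy [ 0.0568 -0.101 ]
t 11.45 tcp [ 0.6344 -0.1115  0.174 ] zaxis yaw 0.131 ydown [-0.002 -0.    -1.   ] F [-0.   0.9 -0. ] w 0.0003
turn about tool y: -0.007  (y down so -yaw)
shift after turn: [-0.1923  0.1122 -0.0834]
M after
 [[ 0.14 -0.    0.99]
 [-0.99 -0.    0.14]
 [ 0.   -1.   -0.  ]] q [-0.36  0.38  1.45 -0.    1.31 -0.49]
shift now: [-0.1917  0.1122 -0.0848]
```

View pics/v5.png

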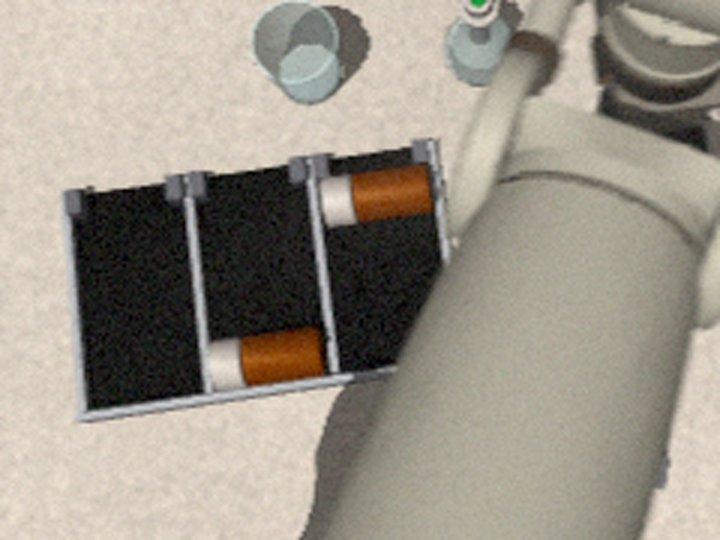

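Vial3 has jumped forward to its stops: amber at crop (392,193), mat x ≈ 57 mm. That was either the announced knock or it squirted out under my press. Vial2 is still at the kerb. I'll roll vial3 back again in several strokes, stopping before each lift.

```bash
python3 - <<'E'
from h import *
plan(T(MAT,(.073,-.098,.075)),MAT[2],7,1)
E
```

```text
t 11.45 tcp [ 0.6344 -0.1115  0.174 ] dyaw 0.007 F [-0.   0.9 -0. ] w 0.0003
[[1, -0.027, 0.014, 0.003, 0, np.float64(-0.001), 0], [1, -0.027, 0.014, 0.003, 0, np.float64(-0.001), 0], [1, -0.027, 0.014, 0.003, 0, np.float64(-0.001), 0], [1, -0.027, 0.014, 0.003, 0, np.float64(-0.001), 0], [1, -0.027, 0.014, 0.003, 0, np.float64(-0.001), 0], [1, -0.027, 0.014, 0.003, 0, np.float64(-0.001), 0], [1, -0.027, 0.014, 0.003, 0, np.float64(-0.001), 0]]
```

Call:
carry_out:
  series:
    - [[1, -0.035, 0.0, 0.003, 0, -0.007, 0], [1, -0.04, 0.0, 0.003, 0, 0, 0], [1, -0.04, 0.005, 0.003, 0, 0, 0], [1, -0.04, 0.01, 0.003, 0, 0, 0], [1, -0.034, 0.02, 0.003, 0, 0, 0], [1, 0, 0.035, 0.003, 0, 0, 0], [1, 0, 0.028, 0.002, 0, 0, 0], [1, 0, 0, 0, 0, 0, 0]]

```text
t: 12.25
tcp_pos: [0.6233, 0.0841, 0.0718]
orientation: [-1.281, 1.111, -1.095]
force: [-1.0, 1.0, -0.5]
width: 0.0002
```

```bash
python3 - <<'E'
from h import *
tgt(T(MAT,(.073,-.098,.062)),MAT[2]); svials()
E
```

```text
t 12.25 tcp [0.6233 0.0841 0.0718] zaxis yaw 0.145 ydown [-0.011  0.001 -1.   ] F [-1.   1.  -0.5] w 0.0002
turn about tool y: 0.006  (y down so -yaw)
shift after turn: [0.003  0.0097 0.0034]
M after
 [[ 0.14 -0.01  0.99]
 [-0.99  0.    0.14]
 [-0.   -1.   -0.01]] q [-0.06  0.47  1.55  0.    1.14 -0.2 ]
shift now: [0.003  0.0097 0.0034]
side amber px [273.  177.2] area 207 mat xy [-0.0586  0.0038]
side amber px [330.2 196.5] area 285 mat xy [ 0.0565 -0.0991]
```

Call:
carry_out:
  series:
    - [[1, 0.003, 0.005, 0.002, 0, 0, 0], [1, 0, 0.003, 0, 0, 0, 0], [1, 0, 0.001, 0, 0, 0, 0], [1, 0, 0, 0, 0, 0, 0], [1, 0, 0, 0, 0, 0, 0]]

```text
t: 12.8
tcp_pos: [0.6309, 0.0797, 0.0693]
orientation: [-1.273, 1.103, -1.104]
force: [-1.2, 0.3, 0.6]
width: 0.0003
```

Call:
carry_out:
  series:
    - [[1, 0, 0.005, -0.003, 0, 0, 0], [1, 0, 0.002, 0, 0, 0, 0], [1, 0, 0.001, 0, 0, 0, 0], [1, 0, 0, 0, 0, 0, 0], [1, 0, 0, 0, 0, 0, 0]]

```text
t: 13.3
tcp_pos: [0.6278, 0.0794, 0.0617]
orientation: [-1.273, 1.103, -1.103]
force: [-2.6, -0.5, 6.8]
width: 0.0005
```

Contact force is 6.8 N. Now a slow stroke back with a hold at the end.

Call:
carry_out:
  series:
    - [[1, 0, 0, -0.005, 0, 0, 0], [1, 0, 0, -0.01, 0, 0, 0], [1, 0, 0, -0.012, 0, 0, 0], [1, 0, 0, -0.014, 0, 0, 0], [1, 0, 0, -0.012, 0, 0, 0], [1, 0, 0, -0.008, 0, 0, 0], [1, 0, 0, -0.002, 0, 0, 0], [1, 0, 0, 0, 0, 0, 0]]

```text
t: 14.1
tcp_pos: [0.5651, 0.0704, 0.0605]
orientation: [-1.274, 1.104, -1.103]
force: [-0.8, 0.4, 3.9]
width: 0.0002
```

```bash
python3 - <<'E'
from h import *
c=camera("side");svials(c); o=robot.get_obs(); print(inv(MAT,o["tcp_pos"]),o["force"]); crop(c,180,80,440,260,3,"pics/s6.png",1.6)
E
```

```text
side amber px [273.  177.3] area 201 mat xy [-0.0586  0.0034]
side amber px [317.1 199.5] area 234 mat xy [ 0.0257 -0.1036]
[ 0.01048083 -0.10061649  0.06066252] [-0.7438606   0.05688334  3.31665824]
```

View pics/s6.png

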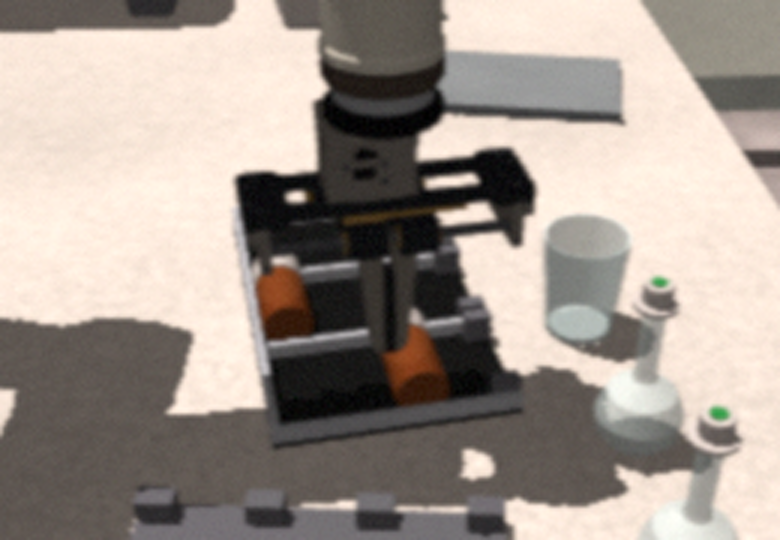

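The vial followed, now at ≈ 26 mm with the fingers 15 mm behind its centre. Re-index and repeat.

Call:
carry_out:
  series:
    - [[1, 0, -0.005, 0, 0, 0, 0], [1, 0, -0.007, 0, 0, 0, 0], [1, 0, 0, 0.015, 0, 0, 0], [1, 0, 0, 0.015, 0, 0, 0], [1, 0, 0, 0, 0, 0, 0]]

```text
t: 14.65
tcp_pos: [0.5967, 0.0747, 0.0734]
orientation: [-1.272, 1.101, -1.104]
force: [0.8, 0.2, 0.7]
width: 0.0003
```

```bash
python3 - <<'E'
from h import *
c=camera("side");svials(c); o=robot.get_obs(); print(inv(MAT,o["tcp_pos"]),o["force"]); crop(c,180,80,440,260,3,"pics/s7.png",1.6)
E
```

```text
side amber px [273.  177.1] area 204 mat xy [-0.0585  0.0042]
side amber px [315.9 198.4] area 286 mat xy [ 0.0242 -0.0991]
[ 0.04087634 -0.1005096   0.07298554] [-0.40000701  0.54989171 -0.80756454]
```

Call:
carry_out:
  series:
    - [[1, -0.002, 0.007, 0, 0, 0, 0], [1, 0, 0.004, 0, 0, 0, 0], [1, 0, 0.001, 0, 0, 0, 0], [1, 0, 0, 0, 0, 0, 0]]

```text
t: 15.1
tcp_pos: [0.5957, 0.0771, 0.0619]
orientation: [-1.271, 1.101, -1.104]
force: [1.8, 1.4, 6.5]
width: -0.0001
```

Call:
carry_out:
  series:
    - [[1, 0, 0, -0.005, 0, 0, 0], [1, 0, 0, -0.01, 0, 0, 0], [1, 0, 0, -0.012, 0, 0, 0], [1, 0, 0, -0.014, 0, 0, 0], [1, 0, 0, -0.012, 0, 0, 0], [1, 0, 0, -0.008, 0, 0, 0], [1, 0, 0, -0.002, 0, 0, 0], [1, 0, 0, 0, 0, 0, 0]]

```text
t: 15.9
tcp_pos: [0.5317, 0.0677, 0.0602]
orientation: [-1.274, 1.104, -1.103]
force: [0.2, 0.4, 0.1]
width: 0.0006
```

Call:
carry_out:
  series:
    - [[1, 0, -0.005, 0, 0, 0, 0], [1, 0, -0.007, 0, 0, 0, 0], [1, 0, 0, 0.015, 0, 0, 0], [1, 0, 0, 0.015, 0, 0, 0], [1, 0, 0, 0, 0, 0, 0]]

```text
t: 16.4
tcp_pos: [0.5641, 0.0719, 0.0737]
orientation: [-1.272, 1.101, -1.105]
force: [-0.4, 1.1, 0.6]
width: 0.0003
```

```bash
python3 - <<'E'
from h import *
c=camera("side");svials(c); o=robot.get_obs(); print(inv(MAT,o["tcp_pos"]),o["force"])
E
```

```text
side amber px [273.  177.1] area 205 mat xy [-0.0585  0.0041]
side amber px [301.5 200.2] area 287 mat xy [-0.0081 -0.0989]
[ 0.0080781  -0.09874358  0.07320124] [-0.94014446  1.52335776 -0.64989941]
```

Call:
carry_out:
  series:
    - [[1, 0, 0.007, 0, 0, 0, 0], [1, 0, 0.004, 0, 0, 0, 0], [1, 0, 0.002, 0, 0, 0, 0], [1, 0, 0, 0, 0, 0, 0]]

```text
t: 16.85
tcp_pos: [0.5642, 0.0722, 0.0618]
orientation: [-1.269, 1.1, -1.106]
force: [1.7, 1.6, 8.7]
width: 0.0003
```

Call:
carry_out:
  series:
    - [[1, 0, 0, -0.005, 0, 0, 0], [1, 0, 0, -0.01, 0, 0, 0], [1, 0, 0, -0.012, 0, 0, 0], [1, 0, 0, -0.014, 0, 0, 0], [1, 0, 0, -0.012, 0, 0, 0], [1, 0, 0, -0.006, 0, 0, 0], [1, 0, 0, -0.002, 0, 0, 0], [1, 0, 0, 0, 0, 0, 0]]

```text
t: 17.65
tcp_pos: [0.5013, 0.0631, 0.0598]
orientation: [-1.274, 1.103, -1.103]
force: [-1.7, 0.2, 6.2]
width: 0.0002
```

Call:
carry_out:
  series:
    - [[1, 0, -0.005, 0, 0, 0, 0], [1, 0, -0.009, 0, 0, 0, 0], [1, 0, 0, 0.015, 0, 0, 0], [1, 0, 0, 0.012, 0, 0, 0], [1, 0, 0, 0, 0, 0, 0]]

```text
t: 18.15
tcp_pos: [0.5297, 0.0671, 0.0743]
orientation: [-1.272, 1.102, -1.104]
force: [-0.0, -0.0, 0.6]
width: 0.0002
```

```bash
python3 - <<'E'
from h import *
c=camera("side");svials(c); o=robot.get_obs(); print(inv(MAT,o["tcp_pos"]),o["force"])
E
```

```text
side amber px [273.  177.1] area 207 mat xy [-0.0586  0.004 ]
side amber px [287.2 202.1] area 288 mat xy [-0.0395 -0.0992]
[-0.02641577 -0.09874233  0.07384439] [-0.54199527  0.24724133 -0.24042732]
```

Call:
carry_out:
  series:
    - [[1, 0, 0.007, 0, 0, 0, 0], [1, 0, 0.004, 0, 0, 0, 0], [1, 0, 0.003, 0, 0, 0, 0], [1, 0, 0, 0, 0, 0, 0]]

```text
t: 18.6
tcp_pos: [0.5313, 0.0675, 0.0624]
orientation: [-1.268, 1.099, -1.107]
force: [0.9, 3.3, 13.4]
width: 0.0005
```

Call:
carry_out:
  series:
    - [[1, 0, 0, -0.005, 0, 0, 0], [1, 0, 0, -0.008, 0, 0, 0], [1, 0, 0, -0.008, 0, 0, 0], [1, 0, 0, -0.008, 0, 0, 0], [1, 0, 0, -0.007, 0, 0, 0], [1, 0, 0, -0.004, 0, 0, 0], [1, 0, 0, 0, 0, 0, 0]]

```text
t: 19.3
tcp_pos: [0.4907, 0.0615, 0.0623]
orientation: [-1.27, 1.1, -1.106]
force: [-2.4, 1.9, 15.6]
width: 0.0002
```

Call:
carry_out:
  series:
    - [[1, 0, -0.005, 0, 0, 0, 0], [1, 0, -0.02, 0, 0, 0, 0], [1, 0, -0.03, 0.015, 0, 0, 0], [1, 0, -0.02, 0.025, 0, 0, 0], [1, 0, 0, 0, 0, 0, 0]]

```text
t: 19.8
tcp_pos: [0.5319, 0.0669, 0.1377]
orientation: [-1.269, 1.098, -1.107]
force: [0.1, -0.3, 0.6]
width: 0.0005
```

```bash
python3 - <<'E'
from h import *
c=camera("side");svials(c); o=robot.get_obs(); print(inv(MAT,o["tcp_pos"]),o["force"]);crop(c,180,80,440,260,3,"pics/s8.png",1.6)
E
```

```text
side amber px [273.  177.1] area 207 mat xy [-0.0586  0.004 ]
side amber px [278.8 203.2] area 284 mat xy [-0.0578 -0.099 ]
[-0.0259227  -0.09899545  0.1352583 ] [-0.23473897 -0.10649424 -0.89722602]
```

View pics/s8.png

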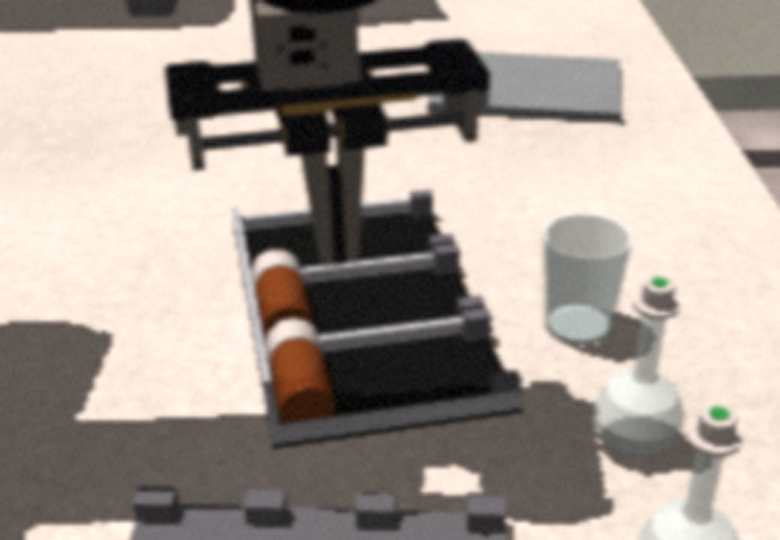

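Both vials now read −58 mm from the side view, so both are against the kerb. Next I'll roll vial3 forward.

Call:
carry_out:
  series:
    - [[1, 0, 0, -0.02, 0, 0, 0], [1, 0, 0.02, -0.02, 0, 0, 0], [1, 0, 0.03, -0.008, 0, 0, 0], [1, 0, 0.015, 0, 0, 0, 0], [1, 0, 0.005, 0, 0, 0, 0], [1, 0, 0.003, 0, 0, 0, 0], [1, 0, 0, 0, 0, 0, 0]]

```text
t: 20.55
tcp_pos: [0.4805, 0.0603, 0.0614]
orientation: [-1.274, 1.104, -1.103]
force: [-0.6, -0.8, 0.4]
width: 0.0005
```

```bash
python3 - <<'E'
from h import *
o=robot.get_obs(); print(inv(MAT,o["tcp_pos"]),o["force"])
E
```

```text
[-0.0751046  -0.09891712  0.06138658] [-0.61387664 -0.84448829  0.38840565]
```

Call:
carry_out:
  series:
    - [[1, 0, -0.001, 0.004, 0, 0, 0], [1, 0, 0.001, 0, 0, 0, 0], [1, 0, 0.001, 0, 0, 0, 0], [1, 0, 0, 0, 0, 0, 0]]

```text
t: 20.95
tcp_pos: [0.4856, 0.0607, 0.0615]
orientation: [-1.273, 1.102, -1.104]
force: [-0.3, -0.4, 4.5]
width: 0.0005
```

Call:
carry_out:
  series:
    - [[1, 0, 0.001, 0.005, 0, 0, 0], [1, 0, 0, 0.01, 0, 0, 0], [1, 0, 0, 0.012, 0, 0, 0], [1, 0, 0, 0.014, 0, 0, 0], [1, 0, 0, 0.012, 0, 0, 0], [1, 0, 0, 0.006, 0, 0, 0], [1, 0, 0, 0.001, 0, 0, 0], [1, 0, 0, 0, 0, 0, 0]]

```text
t: 21.75
tcp_pos: [0.5459, 0.0693, 0.061]
orientation: [-1.271, 1.1, -1.105]
force: [1.4, -0.0, 6.7]
width: 0.0003
```

Call:
carry_out:
  series:
    - [[1, 0, -0.007, 0, 0, 0, 0], [1, 0, -0.007, 0, 0, 0, 0], [1, 0, 0, -0.015, 0, 0, 0], [1, 0, 0, -0.015, 0, 0, 0], [1, 0, 0, 0, 0, 0, 0]]

```text
t: 22.25
tcp_pos: [0.5124, 0.0652, 0.0731]
orientation: [-1.275, 1.106, -1.102]
force: [0.6, 0.4, -0.2]
width: 0.0005
```

```bash
python3 - <<'E'
from h import *
c=camera("side");svials(c); o=robot.get_obs(); print(inv(MAT,o["tcp_pos"]),o["force"])
E
```

```text
side amber px [270.4 177.6] area 131 mat xy [-0.0647  0.0035]
side amber px [291.5 201.7] area 288 mat xy [-0.0301 -0.0995]
[-0.04159821 -0.09862717  0.07342657] [-0.1986179  -0.87327349 -0.23736714]
```

Call:
carry_out:
  series:
    - [[1, 0, 0.007, -0.002, 0, 0, 0], [1, 0, 0.005, 0, 0, 0, 0], [1, 0, 0.001, 0, 0, 0, 0], [1, 0, 0, 0, 0, 0, 0]]

```text
t: 22.7
tcp_pos: [0.5134, 0.0649, 0.0611]
orientation: [-1.273, 1.103, -1.104]
force: [-1.1, 0.7, 4.9]
width: 0.0005
```

Call:
carry_out:
  series:
    - [[1, 0, 0.001, 0.005, 0, 0, 0], [1, 0, 0, 0.01, 0, 0, 0], [1, 0, 0, 0.012, 0, 0, 0], [1, 0, 0, 0.014, 0, 0, 0], [1, 0, 0, 0.012, 0, 0, 0], [1, 0, 0, 0.006, 0, 0, 0], [1, 0, 0, 0.001, 0, 0, 0], [1, 0, 0, 0, 0, 0, 0]]

```text
t: 23.5
tcp_pos: [0.5747, 0.0736, 0.0612]
orientation: [-1.27, 1.1, -1.106]
force: [0.4, 1.7, 7.0]
width: 0.0006
```

Call:
carry_out:
  series:
    - [[1, 0, -0.007, 0, 0, 0, 0], [1, 0, -0.007, 0, 0, 0, 0], [1, 0, 0, -0.015, 0, 0, 0], [1, 0, 0, -0.015, 0, 0, 0], [1, 0, 0, 0, 0, 0, 0]]

```text
t: 24.0
tcp_pos: [0.5405, 0.0691, 0.0731]
orientation: [-1.275, 1.105, -1.102]
force: [0.1, -0.0, 0.3]
width: 0.0007
```

```bash
python3 - <<'E'
from h import *
c=camera("side");svials(c); o=robot.get_obs(); print(inv(MAT,o["tcp_pos"]),o["force"])
E
```

```text
side amber px [273.  177.1] area 207 mat xy [-0.0585  0.004 ]
side amber px [305.  199.8] area 286 mat xy [-0.0002 -0.0993]
[-0.01324051 -0.09861653  0.07348492] [ 0.02978404 -0.08082101  0.2562471 ]
```

Works well: vial3 is now at 0. I'll repeat.

Call:
carry_out:
  series:
    - [[1, 0, 0.007, -0.002, 0, 0, 0], [1, 0, 0.005, 0, 0, 0, 0], [1, 0, 0.001, 0, 0, 0, 0], [1, 0, 0, 0, 0, 0, 0]]

```text
t: 24.45
tcp_pos: [0.5407, 0.0688, 0.0607]
orientation: [-1.273, 1.103, -1.103]
force: [-0.2, 0.1, 1.1]
width: 0.0004
```

Call:
carry_out:
  series:
    - [[1, 0, 0.001, 0.005, 0, 0, 0], [1, 0, 0, 0.01, 0, 0, 0], [1, 0, 0, 0.012, 0, 0, 0], [1, 0, 0, 0.014, 0, 0, 0], [1, 0, 0, 0.012, 0, 0, 0], [1, 0, 0, 0.006, 0, 0, 0], [1, 0, 0, 0.001, 0, 0, 0], [1, 0, 0, 0, 0, 0, 0]]

```text
t: 25.25
tcp_pos: [0.6026, 0.0777, 0.0617]
orientation: [-1.269, 1.099, -1.106]
force: [0.8, 1.0, 8.6]
width: 0.0004
```

Call:
carry_out:
  series:
    - [[1, 0, -0.007, 0, 0, 0, 0], [1, 0, -0.007, 0, 0, 0, 0], [1, 0, 0, -0.015, 0, 0, 0], [1, 0, 0, -0.015, 0, 0, 0], [1, 0, 0, 0, 0, 0, 0]]

```text
t: 25.75
tcp_pos: [0.5683, 0.0731, 0.0732]
orientation: [-1.275, 1.105, -1.102]
force: [0.5, -1.2, 0.1]
width: 0.0004
```

```bash
python3 - <<'E'
from h import *
c=camera("side");svials(c); o=robot.get_obs(); print(inv(MAT,o["tcp_pos"]),o["force"])
E
```

```text
side amber px [272.9 177.2] area 204 mat xy [-0.0588  0.0039]
side amber px [318.6 198.1] area 283 mat xy [ 0.03   -0.0995]
[ 0.01472751 -0.09851     0.07349289] [ 0.47370081 -0.69783211 -0.41852515]
```

Call:
carry_out:
  series:
    - [[1, 0, 0.007, 0.001, 0, 0, 0], [1, 0, 0.005, 0, 0, 0, 0], [1, 0, 0.002, 0, 0, 0, 0], [1, 0, 0, 0, 0, 0, 0]]

```text
t: 26.2
tcp_pos: [0.5726, 0.0733, 0.0611]
orientation: [-1.272, 1.101, -1.104]
force: [-3.4, 0.5, 9.0]
width: 0.0005
```

Call:
carry_out:
  series:
    - [[1, 0, 0.0, 0.005, 0, 0, 0], [1, 0, 0, 0.01, 0, 0, 0], [1, 0, 0, 0.012, 0, 0, 0], [1, 0, 0, 0.014, 0, 0, 0], [1, 0, 0, 0.012, 0, 0, 0], [1, 0, 0, 0.006, 0, 0, 0], [1, 0, 0, 0.001, 0, 0, 0], [1, 0, 0, 0, 0, 0, 0]]

```text
t: 27.0
tcp_pos: [0.6313, 0.0817, 0.06]
orientation: [-1.272, 1.102, -1.104]
force: [0.5, -0.2, 5.1]
width: 0.0004
```

Call:
carry_out:
  series:
    - [[1, 0, -0.007, 0, 0, 0, 0], [1, 0, -0.02, 0, 0, 0, 0], [1, 0, -0.03, -0.015, 0, 0, 0], [1, 0, 0, -0.03, 0, 0, 0], [1, 0, 0, 0, 0, 0, 0]]

```text
t: 27.5
tcp_pos: [0.582, 0.0755, 0.1157]
orientation: [-1.276, 1.107, -1.101]
force: [-0.1, 0.5, -0.8]
width: 0.0005
```

```bash
python3 - <<'E'
from h import *
c=camera("side");svials(c); o=robot.get_obs(); print(inv(MAT,o["tcp_pos"]),o["force"]); tgt(T(MAT,(-.072,0,.062)),MAT[2])
E
```

```text
side amber px [273.  177.2] area 206 mat xy [-0.0585  0.0038]
side amber px [329.1 196.6] area 291 mat xy [ 0.054  -0.0989]
[ 0.02914692 -0.09810743  0.11574653] [ 0.35408474 -0.86768871 -1.00247519]
t 27.55 tcp [0.5836 0.0755 0.1157] zaxis yaw 0.143 ydown [-0.003  0.    -1.   ] F [ 0.4 -0.9 -1. ] w 0.0003
turn about tool y: 0.004  (y down so -yaw)
shift after turn: [-0.0981  0.0541 -0.101 ]
M after
 [[ 0.14 -0.    0.99]
 [-0.99  0.    0.14]
 [-0.   -1.   -0.  ]] q [-0.08  0.31  1.66  0.    1.17 -0.22]
shift now: [-0.0985  0.0541 -0.1006]
```

Vial3 is within about 3 mm of the stop, inside tolerance. Now vial2.

Call:
carry_out:
  series:
    - [[1, -0.03, 0, -0.03, 0, 0.004, 0], [1, -0.035, 0, -0.035, 0, 0, 0], [1, -0.033, 0.015, -0.034, 0, 0, 0], [1, 0, 0.025, 0, 0, 0, 0], [1, 0, 0.007, 0, 0, 0, 0], [1, 0, 0.002, 0, 0, 0, 0], [1, 0, 0, 0, 0, 0, 0]]

```text
t: 28.25
tcp_pos: [0.4754, 0.1581, 0.0681]
orientation: [-1.271, 1.106, -1.107]
force: [0.4, -0.4, 0.9]
width: 0.0005
```

```bash
python3 - <<'E'
from h import *
tgt(T(MAT,(-.07,0,.061)),MAT[2])
c=camera("side");svials(c)
E
```

```text
t 28.25 tcp [0.4754 0.1581 0.0681] zaxis yaw 0.138 ydown [ 0.001 -0.    -1.   ] F [ 0.4 -0.4  0.9] w 0.0005
turn about tool y: -0.001  (y down so -yaw)
shift after turn: [-0.0013  0.0071 -0.0034]
M after
 [[ 0.14  0.    0.99]
 [-0.99 -0.    0.14]
 [ 0.   -1.    0.  ]] q [ 0.08  0.17  1.94 -0.    1.03 -0.06]
shift now: [-0.0013  0.0071 -0.0034]
side amber px [273.  177.9] area 187 mat xy [-0.059   0.0006]
side amber px [329.1 196.4] area 288 mat xy [ 0.0541 -0.0981]
```

Call:
carry_out:
  series:
    - [[1, -0.001, 0, -0.005, 0, 0, 0], [1, 0, 0.004, 0, 0, 0, 0], [1, 0, 0.002, 0, 0, 0, 0], [1, 0, 0.001, 0, 0, 0, 0], [1, 0, 0, 0, 0, 0, 0]]

```text
t: 28.8
tcp_pos: [0.4693, 0.1588, 0.0609]
orientation: [-1.271, 1.106, -1.106]
force: [-0.1, -0.0, 0.7]
width: 0.0003
```

Call:
carry_out:
  series:
    - [[1, 0, 0.0005, 0, 0, 0, 0], [1, 0, 0, 0, 0, 0, 0]]

```text
t: 29.0
tcp_pos: [0.4695, 0.1589, 0.0608]
orientation: [-1.271, 1.105, -1.107]
force: [-0.8, -0.2, 4.3]
width: 0.0003
```

Call:
carry_out:
  series:
    - [[1, 0, 0.001, 0.005, 0, 0, 0], [1, 0, 0, 0.01, 0, 0, 0], [1, 0, 0, 0.012, 0, 0, 0], [1, 0, 0, 0.014, 0, 0, 0], [1, 0, 0, 0.012, 0, 0, 0], [1, 0, 0, 0.008, 0, 0, 0], [1, 0, 0, 0.002, 0, 0, 0], [1, 0, 0, 0, 0, 0, 0]]

```text
t: 29.8
tcp_pos: [0.534, 0.1681, 0.061]
orientation: [-1.267, 1.103, -1.108]
force: [2.3, 1.1, 8.0]
width: 0.0002
```

Call:
carry_out:
  series:
    - [[1, 0, -0.007, 0, 0, 0, 0], [1, 0, -0.007, 0, 0, 0, 0], [1, 0, 0, -0.015, 0, 0, 0], [1, 0, 0, -0.015, 0, 0, 0], [1, 0, 0, 0, 0, 0, 0]]

```text
t: 30.3
tcp_pos: [0.4998, 0.1634, 0.0728]
orientation: [-1.273, 1.108, -1.105]
force: [-0.1, -0.3, -0.1]
width: 0.0005
```

```bash
python3 - <<'E'
from h import *
c=camera("side");svials(c); o=robot.get_obs(); print(inv(MAT,o["tcp_pos"]),o["force"])
E
```

```text
side amber px [285.5 176. ] area 218 mat xy [-0.0289  0.0025]
side amber px [328.9 196.3] area 283 mat xy [ 0.0539 -0.0978]
[-0.04052893  0.00042829  0.0730824 ] [-0.09120832 -0.2477975   0.03613613]
```

Call:
carry_out:
  series:
    - [[1, 0, 0.007, -0.002, 0, 0, 0], [1, 0, 0.005, 0, 0, 0, 0], [1, 0, 0.001, 0, 0, 0, 0], [1, 0, 0, 0, 0, 0, 0]]

```text
t: 30.75
tcp_pos: [0.5009, 0.1633, 0.0609]
orientation: [-1.27, 1.105, -1.107]
force: [-1.7, -0.3, 7.0]
width: 0.0002
```

Call:
carry_out:
  series:
    - [[1, 0, 0.001, 0.005, 0, 0, 0], [1, 0, 0, 0.01, 0, 0, 0], [1, 0, 0, 0.012, 0, 0, 0], [1, 0, 0, 0.014, 0, 0, 0], [1, 0, 0, 0.012, 0, 0, 0], [1, 0, 0, 0.006, 0, 0, 0], [1, 0, 0, 0.001, 0, 0, 0], [1, 0, 0, 0, 0, 0, 0]]

```text
t: 31.55
tcp_pos: [0.5625, 0.1722, 0.0612]
orientation: [-1.266, 1.102, -1.109]
force: [1.4, 1.7, 8.9]
width: 0.0005
```

Call:
carry_out:
  series:
    - [[1, 0, -0.007, 0, 0, 0, 0], [1, 0, -0.007, 0, 0, 0, 0], [1, 0, 0, -0.015, 0, 0, 0], [1, 0, 0, -0.015, 0, 0, 0], [1, 0, 0, 0, 0, 0, 0]]

```text
t: 32.05
tcp_pos: [0.5276, 0.1672, 0.0725]
orientation: [-1.274, 1.108, -1.105]
force: [-0.9, 0.1, -0.2]
width: 0.0007
```

```bash
python3 - <<'E'
from h import *
c=camera("side");svials(c); o=robot.get_obs(); print(inv(MAT,o["tcp_pos"]),o["force"])
E
```

```text
side amber px [297.9 174.5] area 211 mat xy [0.0011 0.0028]
side amber px [328.9 196.4] area 285 mat xy [ 0.0538 -0.098 ]
[-0.01252638  0.00038067  0.07284685] [ 0.53742749  0.02673977 -0.05062086]
```

Call:
carry_out:
  series:
    - [[1, 0, 0.007, 0, 0, 0, 0], [1, 0, 0.005, 0, 0, 0, 0], [1, 0, 0.001, 0, 0, 0, 0], [1, 0, 0, 0, 0, 0, 0]]

```text
t: 32.5
tcp_pos: [0.5308, 0.1674, 0.0611]
orientation: [-1.27, 1.105, -1.107]
force: [-2.1, 0.2, 7.0]
width: 0.0003
```

Call:
carry_out:
  series:
    - [[1, 0, 0.001, 0.005, 0, 0, 0], [1, 0, 0, 0.01, 0, 0, 0], [1, 0, 0, 0.012, 0, 0, 0], [1, 0, 0, 0.014, 0, 0, 0], [1, 0, 0, 0.012, 0, 0, 0], [1, 0, 0, 0.006, 0, 0, 0], [1, 0, 0, 0.001, 0, 0, 0], [1, 0, 0, 0, 0, 0, 0]]

```text
t: 33.3
tcp_pos: [0.5921, 0.1762, 0.0611]
orientation: [-1.266, 1.102, -1.109]
force: [1.4, 1.3, 8.5]
width: 0.0004
```

Call:
carry_out:
  series:
    - [[1, 0, -0.007, 0, 0, 0, 0], [1, 0, -0.007, 0, 0, 0, 0], [1, 0, 0, -0.015, 0, 0, 0], [1, 0, 0, -0.015, 0, 0, 0], [1, 0, 0, 0, 0, 0, 0]]

```text
t: 33.8
tcp_pos: [0.5573, 0.1714, 0.0726]
orientation: [-1.274, 1.108, -1.105]
force: [-0.3, 0.4, 0.0]
width: 0.0003
```

```bash
python3 - <<'E'
from h import *
c=camera("side");svials(c); o=robot.get_obs(); print(inv(MAT,o["tcp_pos"]),o["force"])
E
```

```text
side amber px [310.1 173. ] area 210 mat xy [0.0311 0.0031]
side amber px [328.9 196.4] area 283 mat xy [ 0.0538 -0.0979]
[0.01752391 0.00041114 0.07290169] [ 0.60357007 -0.33041572  0.32357691]
```

Call:
carry_out:
  series:
    - [[1, 0, 0.007, 0, 0, 0, 0], [1, 0, 0.005, 0, 0, 0, 0], [1, 0, 0.001, 0, 0, 0, 0], [1, 0, 0, 0, 0, 0, 0]]

```text
t: 34.25
tcp_pos: [0.5607, 0.1716, 0.0613]
orientation: [-1.27, 1.105, -1.107]
force: [-2.3, 0.4, 7.6]
width: 0.0004
```

Call:
carry_out:
  series:
    - [[1, 0, 0.001, 0.005, 0, 0, 0], [1, 0, 0, 0.01, 0, 0, 0], [1, 0, 0, 0.012, 0, 0, 0], [1, 0, 0, 0.014, 0, 0, 0], [1, 0, 0, 0.012, 0, 0, 0], [1, 0, 0, 0.006, 0, 0, 0], [1, 0, 0, 0.001, 0, 0, 0], [1, 0, 0, 0, 0, 0, 0]]

```text
t: 35.05
tcp_pos: [0.6186, 0.1796, 0.0588]
orientation: [-1.272, 1.106, -1.106]
force: [0.7, -0.4, 2.6]
width: 0.0009
```

Call:
carry_out:
  series:
    - [[1, 0, -0.007, 0, 0, 0, 0], [1, 0, -0.03, 0, 0, 0, 0], [1, 0, -0.04, 0, 0, 0, 0], [1, 0.03, -0.04, -0.02, 0, 0, 0], [1, 0.04, 0, -0.03, 0, 0, 0], [1, 0.05, 0, -0.03, 0, 0, 0], [1, 0.05, 0, -0.03, 0, 0, 0], [1, 0.05, 0, 0, 0, 0, 0]]

```text
t: 35.85
tcp_pos: [0.5438, -0.0358, 0.1724]
orientation: [-1.274, 1.109, -1.102]
force: [0.7, 0.8, 0.6]
width: 0.0003
```

```bash
python3 - <<'E'
from h import *
vials("pics/v9.png"); svials(); print(robot.get_obs()["tcp_pos"])
E
```

```text
amber px [248.  201.8] area 408 mat xy of amber [ 0.0523 -0.0114] rect 16 26 81.9
side amber px [318.7 172.4] area 227 mat xy [0.0521 0.0016]
side amber px [329.1 196.8] area 295 mat xy [ 0.0538 -0.0995]
[ 0.54703808 -0.04057872  0.17352374]
```

View pics/v9.png

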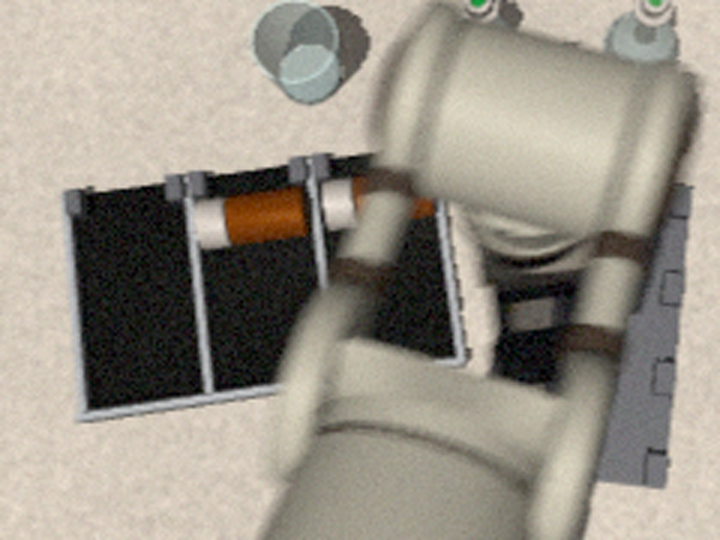

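Vial2 reads 52 mm and vial3 54 mm, while 57 mm is the reading when touching the stop. I'll nudge both a few millimetres for margin.

```bash
python3 - <<'E'
from h import *
plan(T(MAT,(.045,0,.075)),MAT[2],8,1)
E
```

```text
t 35.95 tcp [ 0.547  -0.0406  0.1735] dyaw 0.006 F [ 1.  -0.2 -0.1] w 0.0003
[[1, -0.026, 0.012, 0.008, 0, np.float64(-0.001), 0], [1, -0.026, 0.012, 0.008, 0, np.float64(-0.001), 0], [1, -0.026, 0.012, 0.008, 0, np.float64(-0.001), 0], [1, -0.026, 0.012, 0.008, 0, np.float64(-0.001), 0], [1, -0.026, 0.012, 0.008, 0, np.float64(-0.001), 0], [1, -0.026, 0.012, 0.008, 0, np.float64(-0.001), 0], [1, -0.026, 0.012, 0.008, 0, np.float64(-0.001), 0], [1, -0.026, 0.012, 0.008, 0, np.float64(-0.001), 0]]
```

Call:
carry_out:
  series:
    - [[1, -0.035, 0.0, 0.01, 0, -0.006, 0], [1, -0.042, 0.0, 0.014, 0, 0, 0], [1, -0.042, 0.0, 0.014, 0, 0, 0], [1, -0.042, 0.01, 0.014, 0, 0, 0], [1, -0.042, 0.02, 0.012, 0, 0, 0], [1, -0.005, 0.04, 0, 0, 0, 0], [1, 0, 0.028, 0, 0, 0, 0], [1, 0, 0, 0, 0, 0, 0]]

```text
t: 36.75
tcp_pos: [0.5764, 0.1802, 0.0704]
orientation: [-1.283, 1.108, -1.096]
force: [-0.7, -0.2, -1.0]
width: 0.0004
```

Call:
carry_out:
  series:
    - [[1, 0, 0, 0, 0, 0, 0]]

```text
t: 36.85
tcp_pos: [0.5807, 0.1798, 0.0756]
orientation: [-1.275, 1.102, -1.101]
force: [0.3, -0.4, 1.6]
width: 0.0004
```

```bash
python3 - <<'E'
from h import *
tgt(T(MAT,(.044,0,.061)),MAT[2])
svials()
E
```

```text
t 36.85 tcp [0.5807 0.1798 0.0756] zaxis yaw 0.145 ydown [-0.001  0.    -1.   ] F [ 0.3 -0.4  1.6] w 0.0004
turn about tool y: 0.007  (y down so -yaw)
shift after turn: [0.0056 0.0146 0.0033]
M after
 [[ 0.14 -0.    0.99]
 [-0.99  0.    0.14]
 [-0.   -1.   -0.  ]] q [ 0.1   0.41  1.62  0.    1.11 -0.04]
shift now: [0.0056 0.0146 0.0033]
side amber px [318.6 171.9] area 215 mat xy [0.0523 0.0037]
side amber px [329.  196.3] area 284 mat xy [ 0.054  -0.0979]
```

Call:
carry_out:
  series:
    - [[1, 0.006, 0.007, 0, 0, 0.006, 0], [1, 0, 0.005, 0, 0, 0, 0], [1, 0, 0.003, 0, 0, 0, 0], [1, 0, 0, 0, 0, 0, 0], [1, 0, 0, 0, 0, 0, 0]]

```text
t: 37.4
tcp_pos: [0.5836, 0.1729, 0.0621]
orientation: [-1.27, 1.104, -1.108]
force: [-0.8, -0.9, 5.2]
width: 0.0007
```

Call:
carry_out:
  series:
    - [[1, 0, 0.001, 0.004, 0, 0, 0], [1, 0, 0, 0.006, 0, 0, 0], [1, 0, 0, 0.006, 0, 0, 0], [1, 0, 0, 0.003, 0, 0, 0], [1, 0, 0, 0, 0, 0, 0], [1, 0, 0, 0, 0, 0, 0]]

```text
t: 38.0
tcp_pos: [0.5922, 0.1743, 0.0623]
orientation: [-1.293, 1.12, -1.096]
force: [-40.6, -10.3, 46.9]
width: 0.0003
```

```bash
python3 - <<'E'
from h import *
tgt(T(MAT,(.048,-.098,.061)),MAT[2])
svials()
E
```

```text
t 38.0 tcp [0.5922 0.1743 0.0623] zaxis yaw 0.141 ydown [-0.024 -0.006 -1.   ] F [-40.6 -10.3  46.9] w 0.0003
turn about tool y: 0.002  (y down so -yaw)
shift after turn: [ 0.0966  0.0016 -0.0032]
M after
 [[ 0.14 -0.02  0.99]
 [-0.99 -0.01  0.14]
 [ 0.   -1.   -0.02]] q [ 0.09  0.46  1.58 -0.    1.13 -0.05]
shift now: [ 0.0966  0.0016 -0.0034]
side amber px [320.6 173.3] area 163 mat xy [ 0.0557 -0.0034]
side amber px [328.9 196.3] area 283 mat xy [ 0.0538 -0.0978]
```

The vial is firmly against the stop and the force rose to 47 N. Unload first, then lift.

Call:
carry_out:
  series:
    - [[1, 0, -0.001, -0.006, 0, 0, 0], [1, 0, -0.001, -0.003, 0, 0, 0], [1, 0, -0.01, 0, 0, 0, 0], [1, 0, -0.02, 0, 0, 0, 0], [1, 0, 0, 0, 0, 0, 0]]

```text
t: 38.55
tcp_pos: [0.5946, 0.175, 0.0947]
orientation: [-1.266, 1.102, -1.109]
force: [0.7, 0.0, -0.1]
width: 0.0004
```

```bash
python3 - <<'E'
from h import *
tgt(T(MAT,(.045,-.098,.061)),MAT[2])
svials()
E
```

```text
t 38.55 tcp [0.5946 0.175  0.0947] zaxis yaw 0.139 ydown [ 0.007  0.001 -1.   ] F [ 0.7  0.  -0.1] w 0.0004
turn about tool y: 0.0  (y down so -yaw)
shift after turn: [ 0.097   0.0336 -0.009 ]
M after
 [[ 0.14  0.01  0.99]
 [-0.99  0.    0.14]
 [ 0.   -1.    0.01]] q [ 0.09  0.4   1.59  0.    1.15 -0.05]
shift now: [ 0.097   0.0336 -0.009 ]
side amber px [319.9 171.7] area 214 mat xy [0.0555 0.0037]
side amber px [329.  196.4] area 288 mat xy [ 0.054  -0.0981]
```

Call:
carry_out:
  series:
    - [[-0.4, 0, -0.005, 0.002, 0, 0, 0], [-0.4, 0, 0, 0, 0, 0, 0], [-0.4, 0, 0, 0, 0, 0, 0], [-0.4, 0, 0, 0, 0, 0, 0], [-0.4, 0, 0, 0, 0, 0, 0]]

```text
t: 39.1
tcp_pos: [0.5936, 0.175, 0.0958]
orientation: [-1.272, 1.107, -1.106]
force: [-0.2, 0.3, 0.2]
width: 0.0385
```

```bash
python3 - <<'E'
from h import *
tgt(T(MAT,(.0555,0,.029)),MAT[2])
vials("pics/v10.png")
svials()
E
```

```text
t 39.1 tcp [0.5936 0.175  0.0958] zaxis yaw 0.139 ydown [-0.001 -0.    -1.   ] F [-0.2  0.3  0.2] w 0.0385
turn about tool y: 0.0  (y down so -yaw)
shift after turn: [-0.0009  0.0668  0.0027]
M after
 [[ 0.14 -0.    0.99]
 [-0.99 -0.    0.14]
 [-0.   -1.   -0.  ]] q [ 0.09  0.4   1.58  0.    1.16 -0.05]
shift now: [-0.0009  0.0668  0.0027]
amber px [290.6 195.2] area 413 mat xy of amber [ 0.0539 -0.1114] rect 16 26 82.4
amber px [253.7 199.3] area 218 mat xy of amber [ 0.0563 -0.0252] rect 16 15 80.5
side amber px [319.9 171.8] area 212 mat xy [0.0555 0.0034]
side amber px [329.  196.3] area 285 mat xy [ 0.054  -0.0979]
```

View pics/v10.png

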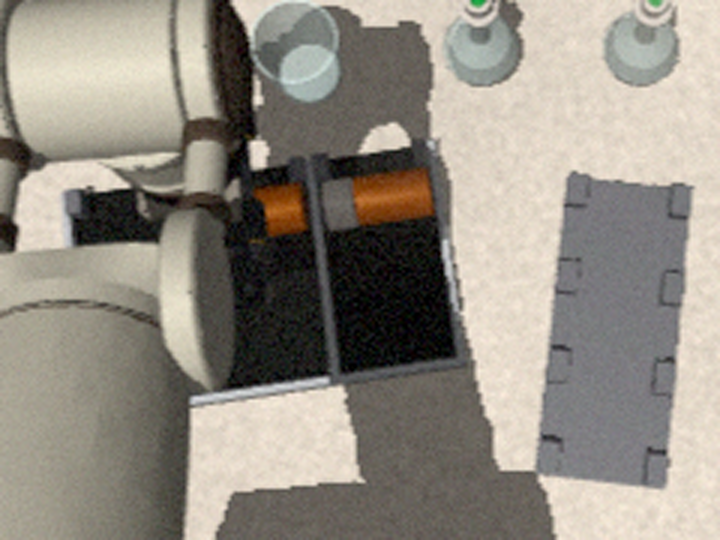

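Call:
carry_out:
  series:
    - [[-0.4, 0, 0, 0.003, 0, 0, 0], [-0.4, 0, 0, 0, 0, 0, 0], [-0.4, 0, 0, 0, 0, 0, 0], [-0.4, 0, 0, 0, 0, 0, 0]]

```text
t: 39.6
tcp_pos: [0.5969, 0.1755, 0.0963]
orientation: [-1.272, 1.106, -1.106]
force: [-0.6, -0.9, 0.5]
width: 0.0644
```

Call:
carry_out:
  series:
    - [[-0.4, 0, 0.02, 0, 0, 0, 0], [-0.4, 0, 0.02, 0, 0, 0, 0], [-0.4, 0, 0.015, 0, 0, 0, 0], [-0.4, 0, 0.008, 0, 0, 0, 0], [-0.4, 0, 0.004, 0, 0, 0, 0], [-0.4, 0, 0, 0, 0, 0, 0]]

```text
t: 40.2
tcp_pos: [0.5969, 0.1755, 0.0292]
orientation: [-1.272, 1.106, -1.106]
force: [-0.8, 0.1, 0.8]
width: 0.0644
```

Call:
carry_out:
  series:
    - [[1, 0, 0, 0, 0, 0, 0], [1, 0, 0, 0, 0, 0, 0], [1, 0, 0, 0, 0, 0, 0], [1, 0, 0, 0, 0, 0, 0], [1, 0, 0, 0, 0, 0, 0], [1, 0, 0, 0, 0, 0, 0]]

```text
t: 40.8
tcp_pos: [0.5974, 0.1755, 0.0299]
orientation: [-1.271, 1.105, -1.107]
force: [0.2, 0.1, 2.5]
width: 0.0392
```

Gripped (width 39 mm). Lift and travel to above the pad.

Call:
carry_out:
  series:
    - [[1, 0, -0.01, 0, 0, 0, 0], [1, 0, -0.03, 0, 0, 0, 0], [1, 0, -0.04, -0.01, 0, 0, 0], [1, 0, -0.04, -0.02, 0, 0, 0], [1, 0, -0.02, -0.02, 0, 0, 0], [1, 0, 0, 0, 0, 0, 0]]

```text
t: 41.4
tcp_pos: [0.5479, 0.1688, 0.1732]
orientation: [-1.268, 1.102, -1.108]
force: [0.8, 0.8, -1.3]
width: 0.0389
```

```bash
python3 - <<'E'
from h import *
plan(T(MIX,(0,0,.14)),MIX[2],20,1)
c=camera("side"); crop(c,180,50,440,250,3,"pics/s11.png",1.6)
E
```

```text
t 41.4 tcp [0.5479 0.1688 0.1732] dyaw -0.161 F [ 0.8  0.8 -1.3] w 0.0389
[[1, 0.025, 0.002, -0.006, 0, np.float64(0.008), 0], [1, 0.025, 0.002, -0.006, 0, np.float64(0.008), 0], [1, 0.025, 0.002, -0.006, 0, np.float64(0.008), 0], [1, 0.025, 0.002, -0.005, 0, np.float64(0.008), 0], [1, 0.025, 0.002, -0.005, 0, np.float64(0.008), 0], [1, 0.025, 0.002, -0.005, 0, np.float64(0.008), 0], [1, 0.025, 0.002, -0.005, 0, np.float64(0.008), 0], [1, 0.025, 0.002, -0.005, 0, np.float64(0.008), 0]]
[[1, 0.025, 0.002, -0.004, 0, np.float64(0.008), 0], [1, 0.025, 0.002, -0.004, 0, np.float64(0.008), 0], [1, 0.025, 0.002, -0.004, 0, np.float64(0.008), 0], [1, 0.025, 0.002, -0.004, 0, np.float64(0.008), 0], [1, 0.025, 0.002, -0.004, 0, np.float64(0.008), 0], [1, 0.025, 0.002, -0.003, 0, np.float64(0.008), 0], [1, 0.025, 0.002, -0.003, 0, np.float64(0.008), 0], [1, 0.025, 0.002, -0.003, 0, np.float64(0.008), 0]]
[[1, 0.025, 0.002, -0.003, 0, np.float64(0.008), 0], [1, 0.025, 0.002, -0.003, 0, np.float64(0.008), 0], [1, 0.025, 0.002, -0.002, 0, np.float64(0.008), 0], [1, 0.025, 0.002, -0.002, 0, np.float64(0.008), 0]]
```

View pics/s11.png

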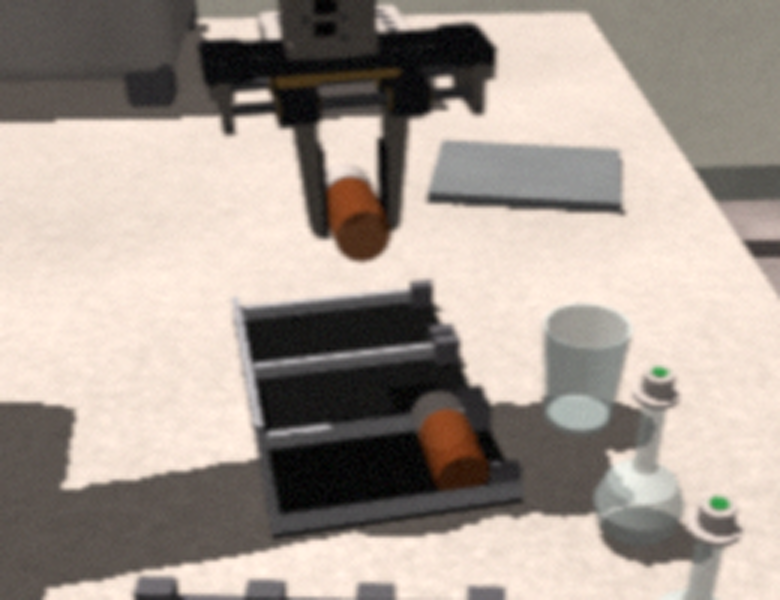

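The vial is held level and near its middle, and vial3 is at its stop. Now to the mixer.

Call:
carry_out:
  series:
    - [[1, 0.02, 0, -0.006, 0, 0.01, 0], [1, 0.03, 0, -0.006, 0, 0.01, 0], [1, 0.032, 0, -0.006, 0, 0.01, 0], [1, 0.032, 0, -0.006, 0, 0.01, 0], [1, 0.032, 0, -0.006, 0, 0.01, 0], [1, 0.032, 0, -0.006, 0, 0.01, 0], [1, 0.032, 0, -0.005, 0, 0.01, 0], [1, 0.032, 0, -0.005, 0, 0.01, 0]]

```text
t: 42.25
tcp_pos: [0.5255, -0.0782, 0.167]
orientation: [-1.238, 1.169, -1.164]
force: [-0.4, -0.6, -1.6]
width: 0.0391
```

Call:
carry_out:
  series:
    - [[1, 0.032, 0, -0.005, 0, 0.01, 0], [1, 0.032, 0, -0.005, 0, 0.01, 0], [1, 0.032, 0, -0.005, 0, 0.01, 0], [1, 0.032, 0, -0.004, 0, 0.01, 0], [1, 0.032, 0, -0.004, 0, 0.01, 0], [1, 0.032, 0, -0.004, 0, 0.01, 0], [1, 0.032, 0, -0.003, 0, 0.01, 0], [1, 0.025, 0, -0.003, 0, 0.01, 0]]

```text
t: 43.05
tcp_pos: [0.4987, -0.3283, 0.1667]
orientation: [-1.199, 1.229, -1.223]
force: [-0.3, -0.7, -1.1]
width: 0.0393
```

Call:
carry_out:
  series:
    - [[1, 0, 0, 0, 0, 0, 0], [1, 0, 0, 0, 0, 0, 0]]

```text
t: 43.25
tcp_pos: [0.499, -0.3265, 0.1672]
orientation: [-1.198, 1.228, -1.222]
force: [0.7, 0.6, 0.1]
width: 0.0389
```

```bash
python3 - <<'E'
from h import *
tgt(T(MIX,(0,0,.10)),MIX[2])
c=camera("side"); crop(c,180,150,440,400,2.3,"pics/s12.png",1.6)
E
```

```text
t 43.25 tcp [ 0.499  -0.3265  0.1672] zaxis yaw -0.022 ydown [-0.002  0.003 -1.   ] F [0.7 0.6 0.1] w 0.0389
turn about tool y: -0.001  (y down so -yaw)
shift after turn: [ 0.0093  0.0671 -0.0027]
M after
 [[-0.02 -0.    1.  ]
 [-1.    0.   -0.02]
 [-0.   -1.   -0.  ]] q [-0.78  0.27  1.6   0.    1.27 -0.76]
shift now: [ 0.0093  0.0671 -0.0027]
```

View pics/s12.png

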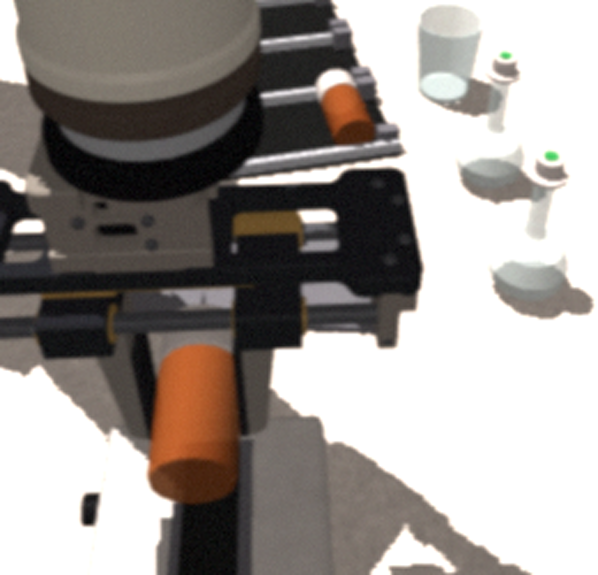

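Call:
carry_out:
  series:
    - [[1, 0.009, 0.015, -0.003, 0, 0, 0], [1, 0, 0.02, 0, 0, 0, 0], [1, 0, 0.02, 0, 0, 0, 0], [1, 0, 0.01, 0, 0, 0, 0], [1, 0, 0.005, 0, 0, 0, 0], [1, 0, 0, 0, 0, 0, 0], [1, 0, 0, 0, 0, 0, 0]]

```text
t: 44.0
tcp_pos: [0.4968, -0.336, 0.1001]
orientation: [-1.199, 1.223, -1.226]
force: [0.3, 0.0, -0.4]
width: 0.0394
```

```bash
python3 - <<'E'
from h import *
tgt(T(MIX,(0,0,.087)),MIX[2])
c=camera("side"); crop(c,180,150,440,400,2.3,"pics/s13.png",1.6)
c=camera("top"); crop(c,380,180,540,300,4,"pics/t13.png",1.6)
E
```

```text
t 44.0 tcp [ 0.4968 -0.336   0.1001] zaxis yaw -0.021 ydown [ 0.001 -0.001 -1.   ] F [ 0.3  0.  -0.4] w 0.0394
turn about tool y: 0.001  (y down so -yaw)
shift after turn: [-0.0005  0.0131 -0.001 ]
M after
 [[-0.02  0.    1.  ]
 [-1.   -0.   -0.02]
 [ 0.   -1.    0.  ]] q [-0.8   0.35  1.64 -0.    1.15 -0.78]
shift now: [-0.0005  0.0131 -0.001 ]
```

View pics/s13.png

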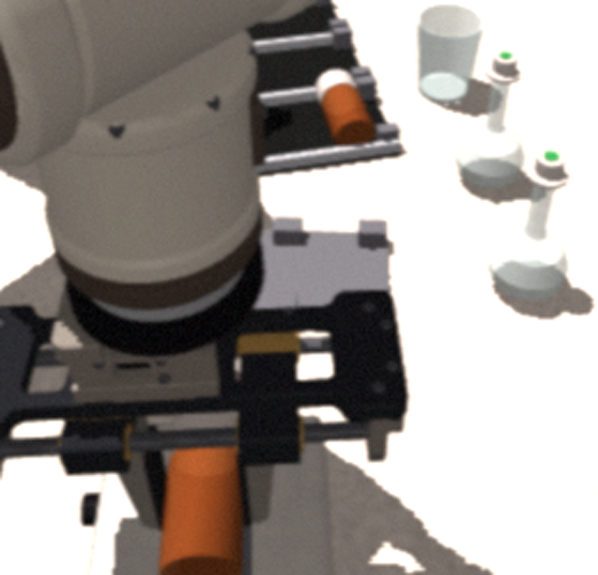

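Call:
carry_out:
  series:
    - [[1, 0, 0.004, 0, 0, 0, 0], [1, 0, 0.004, 0, 0, 0, 0], [1, 0, 0.002, 0, 0, 0, 0], [1, 0, 0, 0, 0, 0, 0]]

```text
t: 44.5
tcp_pos: [0.4971, -0.3364, 0.0901]
orientation: [-1.199, 1.223, -1.227]
force: [0.2, -1.1, 5.1]
width: 0.039
```

Call:
carry_out:
  series:
    - [[1, 0, 0.002, 0, 0, 0, 0], [1, 0, 0.002, 0, 0, 0, 0], [1, 0, 0, 0, 0, 0, 0], [1, 0, 0, 0, 0, 0, 0]]

```text
t: 44.9
tcp_pos: [0.4971, -0.3365, 0.0878]
orientation: [-1.199, 1.223, -1.226]
force: [-2.0, 1.7, 13.4]
width: 0.0395
```

The pad is bottomed: the force jumped and TCP z stopped at 0.0878 m. One more small push, then hold for over 4 s.

Call:
carry_out:
  series:
    - [[1, 0, 0.001, 0, 0, 0, 0], [1, 0, 0, 0, 0, 0, 0], [1, 0, 0, 0, 0, 0, 0], [1, 0, 0, 0, 0, 0, 0], [1, 0, 0, 0, 0, 0, 0], [1, 0, 0, 0, 0, 0, 0], [1, 0, 0, 0, 0, 0, 0], [1, 0, 0, 0, 0, 0, 0]]

```text
t: 45.7
tcp_pos: [0.4972, -0.3365, 0.0877]
orientation: [-1.2, 1.223, -1.226]
force: [-5.2, 4.9, 18.2]
width: 0.0391
```

Call:
carry_out:
  series:
    - [[1, 0, 0, 0, 0, 0, 0], [1, 0, 0, 0, 0, 0, 0], [1, 0, 0, 0, 0, 0, 0], [1, 0, 0, 0, 0, 0, 0], [1, 0, 0, 0, 0, 0, 0], [1, 0, 0, 0, 0, 0, 0], [1, 0, 0, 0, 0, 0, 0], [1, 0, 0, 0, 0, 0, 0]]

```text
t: 46.5
tcp_pos: [0.4972, -0.3366, 0.0877]
orientation: [-1.2, 1.223, -1.226]
force: [-3.9, 4.6, 17.9]
width: 0.0392
```

Call:
carry_out:
  series:
    - [[1, 0, 0, 0, 0, 0, 0], [1, 0, 0, 0, 0, 0, 0], [1, 0, 0, 0, 0, 0, 0], [1, 0, 0, 0, 0, 0, 0], [1, 0, 0, 0, 0, 0, 0], [1, 0, 0, 0, 0, 0, 0], [1, 0, 0, 0, 0, 0, 0], [1, 0, 0, 0, 0, 0, 0]]

```text
t: 47.3
tcp_pos: [0.4972, -0.3365, 0.0877]
orientation: [-1.2, 1.223, -1.226]
force: [-3.8, 3.7, 19.0]
width: 0.0391
```

Call:
carry_out:
  series:
    - [[1, 0, 0, 0, 0, 0, 0], [1, 0, 0, 0, 0, 0, 0], [1, 0, 0, 0, 0, 0, 0], [1, 0, 0, 0, 0, 0, 0], [1, 0, 0, 0, 0, 0, 0], [1, 0, 0, 0, 0, 0, 0], [1, 0, 0, 0, 0, 0, 0], [1, 0, 0, 0, 0, 0, 0]]

```text
t: 48.1
tcp_pos: [0.4971, -0.3366, 0.0877]
orientation: [-1.2, 1.223, -1.226]
force: [-4.7, 3.4, 19.4]
width: 0.0396
```

Call:
carry_out:
  series:
    - [[1, 0, 0, 0, 0, 0, 0], [1, 0, 0, 0, 0, 0, 0], [1, 0, 0, 0, 0, 0, 0], [1, 0, 0, 0, 0, 0, 0], [1, 0, 0, 0, 0, 0, 0], [1, 0, 0, 0, 0, 0, 0], [1, 0, 0, 0, 0, 0, 0], [1, 0, 0, 0, 0, 0, 0]]

```text
t: 48.9
tcp_pos: [0.4972, -0.3366, 0.0877]
orientation: [-1.2, 1.223, -1.226]
force: [-4.2, 4.3, 18.9]
width: 0.0392
```

Call:
carry_out:
  series:
    - [[1, 0, 0, 0, 0, 0, 0], [1, 0, 0, 0, 0, 0, 0], [1, 0, 0, 0, 0, 0, 0], [1, 0, 0, 0, 0, 0, 0]]

```text
t: 49.3
tcp_pos: [0.4972, -0.3365, 0.0877]
orientation: [-1.2, 1.223, -1.226]
force: [-4.3, 4.1, 19.1]
width: 0.0395
```

```bash
python3 - <<'E'
from h import *
tgt(T(MIX,(0,0,.087)),MIX[2])
c=camera("side"); crop(c,180,150,440,400,2.3,"pics/s14.png",1.6)
E
```

```text
t 49.3 tcp [ 0.4972 -0.3365  0.0877] zaxis yaw -0.021 ydown [ 0.001 -0.002 -1.   ] F [-4.3  4.1 19.1] w 0.0395
turn about tool y: 0.001  (y down so -yaw)
shift after turn: [-0.001   0.0007 -0.0013]
M after
 [[-0.02  0.    1.  ]
 [-1.   -0.   -0.02]
 [ 0.   -1.    0.  ]] q [-0.8   0.37  1.65 -0.    1.12 -0.78]
shift now: [-0.001   0.0007 -0.0013]
```

View pics/s14.png

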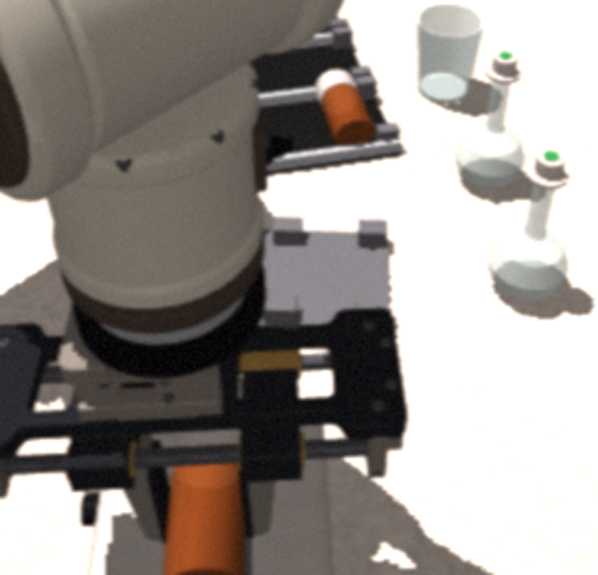

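Held for 4.8 s at full press. Lift and travel to place 1.

Call:
carry_out:
  series:
    - [[1, 0, -0.01, 0, 0, 0, 0], [1, 0, -0.03, 0, 0, 0, 0], [1, 0, -0.03, 0, 0, 0, 0], [1, 0, 0, 0, 0, 0, 0]]

```text
t: 49.75
tcp_pos: [0.498, -0.3373, 0.1583]
orientation: [-1.199, 1.219, -1.23]
force: [0.4, -0.5, -0.6]
width: 0.0393
```

```bash
python3 - <<'E'
from h import *
plan(T(RACK,(-.07,0,.12)),RACK[2],8,1)
E
```

```text
t 49.75 tcp [ 0.498  -0.3373  0.1583] dyaw -0.097 F [ 0.4 -0.5 -0.6] w 0.0393
[[1, -0.03, 0.005, -0.008, 0, np.float64(0.012), 0], [1, -0.029, 0.005, -0.008, 0, np.float64(0.012), 0], [1, -0.029, 0.005, -0.009, 0, np.float64(0.012), 0], [1, -0.029, 0.005, -0.009, 0, np.float64(0.012), 0], [1, -0.029, 0.005, -0.009, 0, np.float64(0.012), 0], [1, -0.029, 0.005, -0.01, 0, np.float64(0.012), 0], [1, -0.029, 0.005, -0.01, 0, np.float64(0.012), 0], [1, -0.029, 0.005, -0.01, 0, np.float64(0.012), 0]]
```

Call:
carry_out:
  series:
    - [[1, -0.03, 0, -0.008, 0, 0.012, 0], [1, -0.029, 0, -0.008, 0, 0.012, 0], [1, -0.029, 0, -0.009, 0, 0.012, 0], [1, -0.029, 0, -0.009, 0, 0.012, 0], [1, -0.029, 0.005, -0.009, 0, 0.012, 0], [1, -0.029, 0.005, -0.01, 0, 0.012, 0], [1, -0.029, 0.005, -0.01, 0, 0.012, 0], [1, -0.029, 0.005, -0.01, 0, 0.012, 0]]

```text
t: 50.55
tcp_pos: [0.4363, -0.0967, 0.1321]
orientation: [-1.152, 1.299, -1.293]
force: [-0.1, -0.9, -0.6]
width: 0.0394
```

Call:
carry_out:
  series:
    - [[1, 0, 0, 0, 0, 0, 0], [1, 0, 0, 0, 0, 0, 0]]

```text
t: 50.75
tcp_pos: [0.4372, -0.0978, 0.1329]
orientation: [-1.153, 1.296, -1.292]
force: [0.2, -0.7, -1.1]
width: 0.0393
```

```bash
python3 - <<'E'
from h import *
tgt(T(RACK,(-.07,0,.033)),RACK[2])
c=camera("side"); crop(c,180,150,440,400,2.3,"pics/s15.png",1.6)
E
```

```text
t 50.75 tcp [ 0.4372 -0.0978  0.1329] zaxis yaw -0.116 ydown [-0.002  0.001 -1.   ] F [ 0.2 -0.7 -1.1] w 0.0393
turn about tool y: 0.002  (y down so -yaw)
shift after turn: [0.0017 0.0999 0.0035]
M after
 [[-0.12 -0.    0.99]
 [-0.99  0.   -0.12]
 [-0.   -1.   -0.  ]] q [-0.49 -0.07  2.04 -0.    1.17 -0.38]
shift now: [0.0017 0.0999 0.0035]
```

View pics/s15.png

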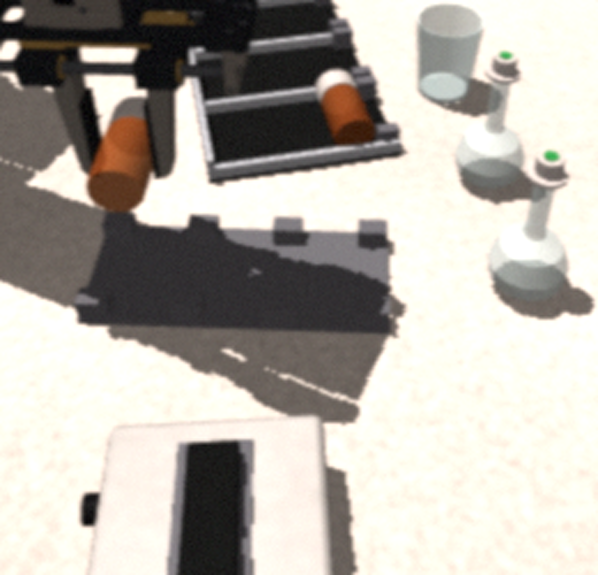

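```bash
python3 - <<'E'
from h import *
bx=lambda x0,x1,y0,y1,z:[(x0,y0,z),(x1,y0,z),(x1,y1,z),(x0,y1,z)]
for n,(u0,v0,u1,v1),S in(("side",(205,235,365,305),5),("top",(330,180,400,300),5)):
    c=camera(n); f=cv2.convertScaleAbs(np.ascontiguousarray(c["frame"][v0:v1,u0:u1,::-1]),alpha=2.2); f=cv2.resize(f,None,fx=S,fy=S,interpolation=cv2.INTER_CUBIC)
    def poly(qs,col):
        pts=np.array([(w2pix(c,T(RACK,q))+.5-[u0,v0])*S for q in qs]).astype(int); cv2.polylines(f,[pts],True,col,1)
    poly(bx(-.118,.118,-.05,.05,.006),(0,255,0))
    for xx in(-.105,-.035,.035,.105):
        for yy in(-.041,.041): poly(bx(xx-.012,xx+.012,yy-.008,yy+.008,.022),(0,0,255))
    cv2.imwrite(f"pics/rk_{n}.png",f)
E
```

```text
(no output)
```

View pics/rk_side.png

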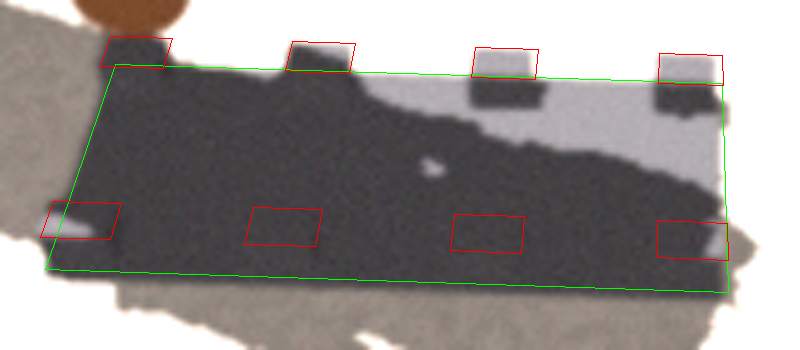

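View pics/rk_top.png

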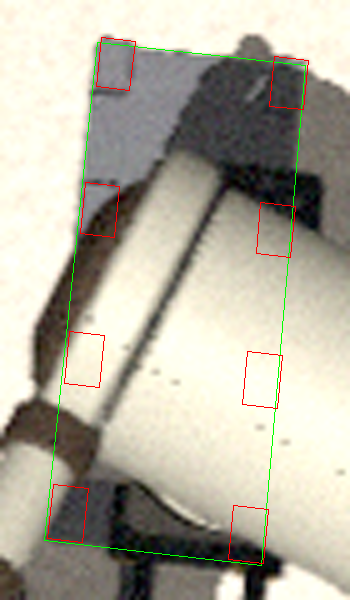

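The rack model agrees with both views to within about 1–2 mm (blocks at crop (135,52) and (505,62)). Lower the vial.

Call:
carry_out:
  series:
    - [[1, 0.002, 0.02, 0.003, 0, 0.002, 0], [1, 0, 0.03, 0, 0, 0, 0], [1, 0, 0.025, 0, 0, 0, 0], [1, 0, 0.01, 0, 0, 0, 0], [1, 0, 0.005, 0, 0, 0, 0], [1, 0, 0.005, 0, 0, 0, 0], [1, 0, 0.004, 0, 0, 0, 0], [1, 0, 0, 0, 0, 0, 0]]

```text
t: 51.7
tcp_pos: [0.4412, -0.101, 0.0356]
orientation: [-1.15, 1.296, -1.297]
force: [-0.1, -0.7, -0.1]
width: 0.039
```

```bash
python3 - <<'E'
from h import *
tgt(T(RACK,(-.0705,0,.0315)),RACK[2])
c=camera("side"); crop(c,180,200,400,320,3.6,"pics/s16.png",1.6)
E
```

```text
t 51.7 tcp [ 0.4412 -0.101   0.0356] zaxis yaw -0.119 ydown [ 0.001 -0.    -1.   ] F [-0.1 -0.7 -0.1] w 0.039
turn about tool y: -0.002  (y down so -yaw)
shift after turn: [-0.001   0.0041 -0.0015]
M after
 [[-0.12  0.    0.99]
 [-0.99 -0.   -0.12]
 [ 0.   -1.    0.  ]] q [-0.49  0.11  2.08 -0.    0.95 -0.37]
shift now: [-0.001   0.0041 -0.0016]
```

View pics/s16.png

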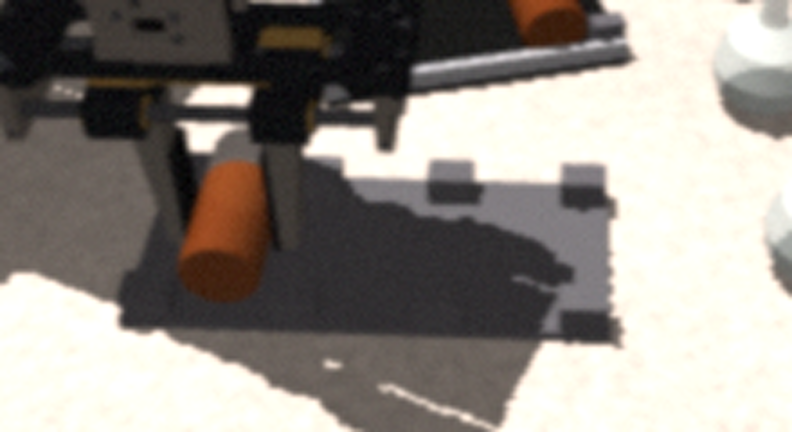

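Call:
carry_out:
  series:
    - [[1, -0.001, 0.002, -0.001, 0, 0, 0], [1, 0, 0.0015, 0, 0, 0, 0], [1, 0, 0.001, 0, 0, 0, 0], [1, 0, 0, 0, 0, 0, 0]]

```text
t: 52.15
tcp_pos: [0.4403, -0.0998, 0.0319]
orientation: [-1.151, 1.296, -1.296]
force: [-3.7, 2.1, 9.4]
width: 0.0396
```

It touches down at the expected height. Release and lift.

Call:
carry_out:
  series:
    - [[-0.4, 0, -0.001, 0, 0, 0, 0], [-0.4, 0, 0, 0, 0, 0, 0], [-0.4, 0, 0, 0, 0, 0, 0], [-0.4, 0, 0, 0, 0, 0, 0], [-0.4, 0, 0, 0, 0, 0, 0], [-0.4, 0, 0, 0, 0, 0, 0]]

```text
t: 52.75
tcp_pos: [0.44, -0.0997, 0.0317]
orientation: [-1.151, 1.296, -1.296]
force: [0.5, -0.5, 0.0]
width: 0.064
```

Call:
carry_out:
  series:
    - [[-0.4, 0, -0.01, 0, 0, 0, 0], [-0.4, 0, -0.03, 0, 0, 0, 0], [-0.4, 0, -0.04, 0, 0, 0, 0], [-0.4, 0, -0.04, 0, 0, 0, 0], [-0.4, -0.02, -0.02, 0, 0, 0, 0], [-0.4, -0.04, 0, 0.02, 0, 0, 0], [-0.4, -0.04, 0, 0.03, 0, 0, 0], [-0.4, 0, 0, 0, 0, 0, 0]]

```text
t: 53.55
tcp_pos: [0.5039, -0.0028, 0.1727]
orientation: [-1.151, 1.292, -1.293]
force: [-0.4, -0.6, 0.2]
width: 0.0642
```

```bash
python3 - <<'E'
from h import *
vials(); c=camera("side"); svials(c); crop(c,180,130,440,310,3,"pics/s17.png",1.6)
plan(T(MAT,(.054,-.098,.11)),MAT[2],8,-.4)
E
```

```text
amber px [367.4 269.7] area 431 mat xy of amber [-0.1408 -0.2612] rect 27 16 7.1
side amber px [329.1 196.7] area 294 mat xy [ 0.0539 -0.0991]
side amber px [242.6 260.9] area 554 mat xy [-0.1423 -0.2532]
t 53.65 tcp [ 0.5017 -0.0057  0.1721] dyaw 0.255 F [-0.1  0.3 -0. ] w 0.0641
[[-0.4, -0.012, 0.008, 0.012, 0, np.float64(-0.032), 0], [-0.4, -0.012, 0.008, 0.012, 0, np.float64(-0.032), 0], [-0.4, -0.011, 0.008, 0.013, 0, np.float64(-0.032), 0], [-0.4, -0.011, 0.008, 0.013, 0, np.float64(-0.032), 0], [-0.4, -0.01, 0.008, 0.013, 0, np.float64(-0.032), 0], [-0.4, -0.01, 0.008, 0.014, 0, np.float64(-0.032), 0], [-0.4, -0.01, 0.008, 0.014, 0, np.float64(-0.032), 0], [-0.4, -0.009, 0.008, 0.014, 0, np.float64(-0.032), 0]]
```

View pics/s17.png

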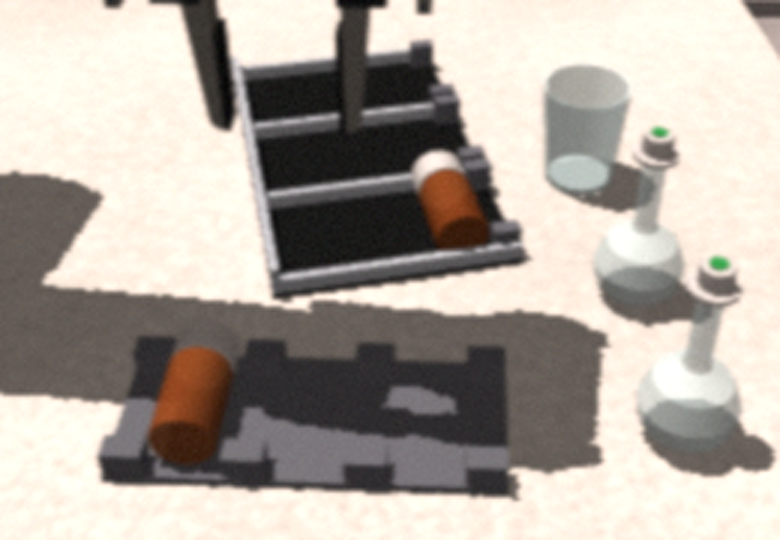

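Vial2 lies in place 1 between the blocks (crop (190,405)). Vial3 is still at its stop, so I'll fetch it.

Call:
carry_out:
  series:
    - [[-0.4, -0.012, 0, 0.012, 0, -0.032, 0], [-0.4, -0.012, 0, 0.012, 0, -0.032, 0], [-0.4, -0.011, 0, 0.013, 0, -0.032, 0], [-0.4, -0.011, 0.01, 0.013, 0, -0.032, 0], [-0.4, -0.01, 0.01, 0.013, 0, -0.032, 0], [-0.4, -0.01, 0.02, 0.014, 0, -0.032, 0], [-0.4, -0.01, 0.02, 0.014, 0, -0.032, 0], [-0.4, -0.009, 0.01, 0.014, 0, -0.032, 0]]

```text
t: 54.45
tcp_pos: [0.6063, 0.077, 0.1002]
orientation: [-1.273, 1.11, -1.107]
force: [-0.7, 1.1, -0.7]
width: 0.0642
```

Call:
carry_out:
  series:
    - [[-0.4, 0, 0, 0, 0, 0, 0], [-0.4, 0, 0, 0, 0, 0, 0]]

```text
t: 54.65
tcp_pos: [0.607, 0.077, 0.1022]
orientation: [-1.271, 1.109, -1.109]
force: [0.4, -0.1, -0.6]
width: 0.0646
```

```bash
python3 - <<'E'
from h import *
c=camera("side"); svials(c)
tgt(T(MAT,(.0545,-.098,.029)),MAT[2])
E
```

```text
side amber px [329.1 196.6] area 290 mat xy [ 0.0539 -0.0989]
side amber px [242.7 260.8] area 529 mat xy [-0.1422 -0.2529]
t 54.7 tcp [0.6072 0.0769 0.1027] zaxis yaw 0.135 ydown [ 0.001 -0.    -1.   ] F [ 0.2  0.3 -0. ] w 0.0643
turn about tool y: -0.003  (y down so -yaw)
shift after turn: [-0.002   0.0737  0.0017]
M after
 [[ 0.14  0.    0.99]
 [-0.99 -0.    0.14]
 [ 0.   -1.    0.  ]] q [-0.07  0.38  1.6  -0.    1.16 -0.21]
shift now: [-0.002   0.0737  0.0017]
```

Call:
carry_out:
  series:
    - [[-0.4, -0.002, 0.015, 0.002, 0, -0.003, 0], [-0.4, 0, 0.02, 0, 0, 0, 0], [-0.4, 0, 0.02, 0, 0, 0, 0], [-0.4, 0, 0.012, 0, 0, 0, 0], [-0.4, 0, 0.006, 0, 0, 0, 0], [-0.4, 0, 0, 0, 0, 0, 0]]

```text
t: 55.3
tcp_pos: [0.6085, 0.0802, 0.0281]
orientation: [-1.273, 1.107, -1.105]
force: [-0.3, -0.3, -0.2]
width: 0.0642
```

Call:
carry_out:
  series:
    - [[1, 0, 0, 0, 0, 0, 0], [1, 0, 0, 0, 0, 0, 0], [1, 0, 0, 0, 0, 0, 0], [1, 0, 0, 0, 0, 0, 0], [1, 0, 0, 0, 0, 0, 0], [1, 0, 0, 0, 0, 0, 0]]

```text
t: 55.9
tcp_pos: [0.6098, 0.0803, 0.0296]
orientation: [-1.271, 1.104, -1.106]
force: [-0.1, 0.3, 3.7]
width: 0.0394
```

Call:
carry_out:
  series:
    - [[1, 0, -0.01, 0, 0, 0, 0], [1, 0, -0.03, 0, 0, 0, 0], [1, 0, -0.04, -0.01, 0, 0, 0], [1, 0, -0.04, -0.02, 0, 0, 0], [1, 0, -0.02, -0.02, 0, 0, 0], [1, 0, 0, 0, 0, 0, 0]]

```text
t: 56.5
tcp_pos: [0.56, 0.0733, 0.1724]
orientation: [-1.269, 1.101, -1.108]
force: [1.4, 0.5, -1.9]
width: 0.0396
```

```bash
python3 - <<'E'
from h import *
plan(T(MIX,(-.0005,0,.165)),MIX[2],14,1)
c=camera("side"); crop(c,180,100,440,300,3,"pics/s18.png",1.6)
E
```

```text
t 56.5 tcp [0.56   0.0733 0.1724] dyaw -0.161 F [ 1.4  0.5 -1.9] w 0.0396
[[1, 0.028, 0.001, -0.009, 0, np.float64(0.012), 0], [1, 0.028, 0.001, -0.008, 0, np.float64(0.012), 0], [1, 0.028, 0.001, -0.008, 0, np.float64(0.012), 0], [1, 0.029, 0.001, -0.008, 0, np.float64(0.012), 0], [1, 0.029, 0.001, -0.007, 0, np.float64(0.012), 0], [1, 0.029, 0.001, -0.007, 0, np.float64(0.012), 0], [1, 0.029, 0.001, -0.007, 0, np.float64(0.012), 0], [1, 0.029, 0.001, -0.006, 0, np.float64(0.012), 0]]
[[1, 0.029, 0.001, -0.006, 0, np.float64(0.012), 0], [1, 0.029, 0.001, -0.006, 0, np.float64(0.012), 0], [1, 0.029, 0.001, -0.005, 0, np.float64(0.012), 0], [1, 0.029, 0.001, -0.005, 0, np.float64(0.012), 0], [1, 0.029, 0.001, -0.005, 0, np.float64(0.012), 0], [1, 0.029, 0.001, -0.004, 0, np.float64(0.012), 0]]
```

View pics/s18.png

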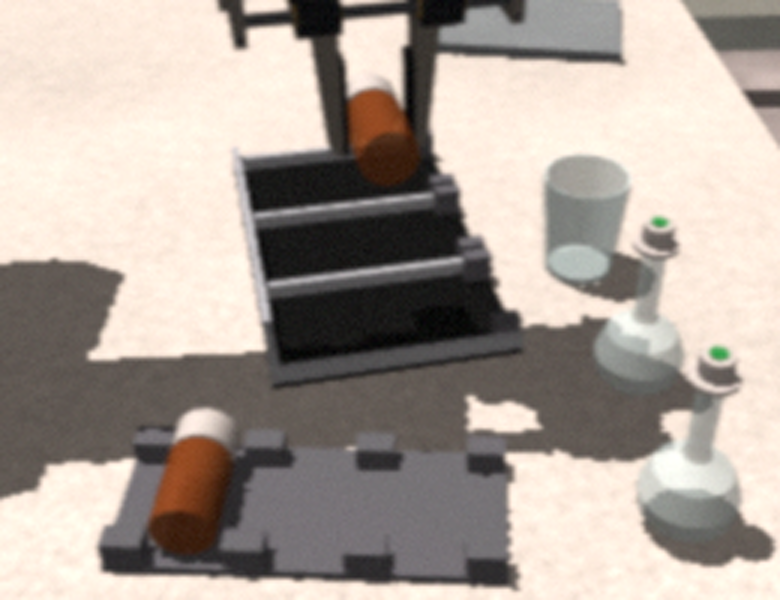

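Vial3 is held level and vial2 is at rest in place 1. On to the mixer.

Call:
carry_out:
  series:
    - [[1, 0.028, 0.001, -0.009, 0, 0.012, 0], [1, 0.028, 0, -0.008, 0, 0.012, 0], [1, 0.028, 0, -0.008, 0, 0.012, 0], [1, 0.029, 0, -0.008, 0, 0.012, 0], [1, 0.029, 0, -0.007, 0, 0.012, 0], [1, 0.029, 0, -0.007, 0, 0.012, 0], [1, 0.029, 0, -0.007, 0, 0.012, 0], [1, 0.029, 0, -0.006, 0, 0.012, 0]]

```text
t: 57.35
tcp_pos: [0.5214, -0.1613, 0.1653]
orientation: [-1.23, 1.181, -1.174]
force: [0.9, -0.4, -1.2]
width: 0.0392
```

Call:
carry_out:
  series:
    - [[1, 0.029, 0, -0.006, 0, 0.012, 0], [1, 0.029, 0, -0.006, 0, 0.012, 0], [1, 0.029, 0, -0.005, 0, 0.012, 0], [1, 0.029, 0, -0.005, 0, 0.012, 0], [1, 0.029, 0, -0.005, 0, 0.012, 0], [1, 0.029, 0, -0.004, 0, 0.012, 0], [1, 0, 0, 0, 0, 0, 0], [1, 0, 0, 0, 0, 0, 0]]

```text
t: 58.15
tcp_pos: [0.4931, -0.3346, 0.1655]
orientation: [-1.195, 1.234, -1.227]
force: [-0.7, -0.2, -2.0]
width: 0.0394
```

```bash
python3 - <<'E'
from h import *
tgt(T(MIX,(0,0,.10)),MIX[2])
c=camera("side"); crop(c,180,150,440,400,2.3,"pics/s19.png",1.6)
E
```

```text
t 58.15 tcp [ 0.4931 -0.3346  0.1655] zaxis yaw -0.029 ydown [-0.002  0.003 -1.   ] F [-0.7 -0.2 -2. ] w 0.0394
turn about tool y: -0.008  (y down so -yaw)
shift after turn: [0.001  0.0655 0.0029]
M after
 [[-0.02 -0.    1.  ]
 [-1.    0.   -0.02]
 [-0.   -1.   -0.  ]] q [-0.8   0.27  1.6   0.    1.27 -0.77]
shift now: [0.001  0.0655 0.0029]
```

View pics/s19.png

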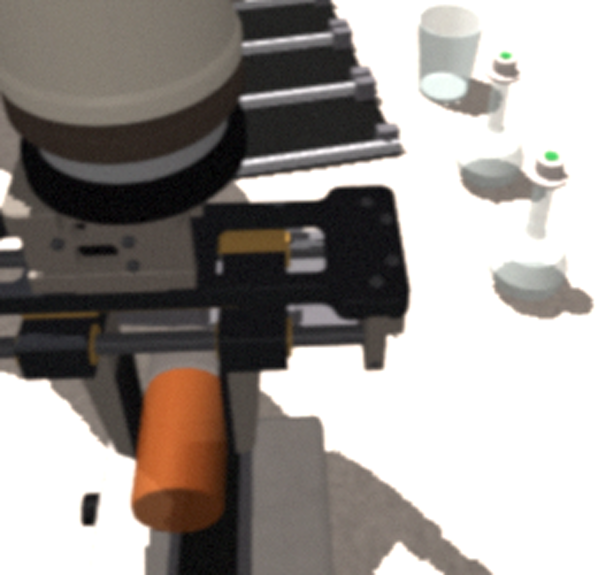

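Call:
carry_out:
  series:
    - [[1, 0.001, 0.015, 0.003, 0, -0.008, 0], [1, 0, 0.02, 0, 0, 0, 0], [1, 0, 0.02, 0, 0, 0, 0], [1, 0, 0.01, 0, 0, 0, 0], [1, 0, 0.004, 0, 0, 0, 0], [1, 0, 0.004, 0, 0, 0, 0], [1, 0, 0.002, 0, 0, 0, 0], [1, 0, 0, 0, 0, 0, 0]]

```text
t: 59.0
tcp_pos: [0.4972, -0.3361, 0.0937]
orientation: [-1.199, 1.223, -1.225]
force: [-0.4, 2.6, 1.6]
width: 0.0392
```

```bash
python3 - <<'E'
from h import *
tgt(T(MIX,(0,0,.087)),MIX[2])
E
```

```text
t 59.0 tcp [ 0.4972 -0.3361  0.0937] zaxis yaw -0.02 ydown [ 0.001 -0.001 -1.   ] F [-0.4  2.6  1.6] w 0.0392
turn about tool y: 0.001  (y down so -yaw)
shift after turn: [-0.0006  0.0067 -0.0013]
M after
 [[-0.02  0.    1.  ]
 [-1.   -0.   -0.02]
 [ 0.   -1.    0.  ]] q [-0.8   0.36  1.64  0.    1.14 -0.78]
shift now: [-0.0006  0.0067 -0.0013]
```

Call:
carry_out:
  series:
    - [[1, 0, 0.003, 0, 0, 0, 0], [1, 0, 0.003, 0, 0, 0, 0], [1, 0, 0.002, 0, 0, 0, 0], [1, 0, 0, 0, 0, 0, 0], [1, 0, 0, 0, 0, 0, 0]]

```text
t: 59.5
tcp_pos: [0.4975, -0.3366, 0.0874]
orientation: [-1.2, 1.222, -1.225]
force: [-3.2, 6.0, 14.5]
width: 0.0395
```

Call:
carry_out:
  series:
    - [[1, 0, 0.001, 0, 0, 0, 0], [1, 0, 0, 0, 0, 0, 0], [1, 0, 0, 0, 0, 0, 0], [1, 0, 0, 0, 0, 0, 0], [1, 0, 0, 0, 0, 0, 0], [1, 0, 0, 0, 0, 0, 0], [1, 0, 0, 0, 0, 0, 0], [1, 0, 0, 0, 0, 0, 0]]

```text
t: 60.3
tcp_pos: [0.4975, -0.3367, 0.0874]
orientation: [-1.2, 1.222, -1.225]
force: [-6.5, 6.6, 20.5]
width: 0.0392
```

Call:
carry_out:
  series:
    - [[1, 0, 0, 0, 0, 0, 0], [1, 0, 0, 0, 0, 0, 0], [1, 0, 0, 0, 0, 0, 0], [1, 0, 0, 0, 0, 0, 0], [1, 0, 0, 0, 0, 0, 0], [1, 0, 0, 0, 0, 0, 0], [1, 0, 0, 0, 0, 0, 0], [1, 0, 0, 0, 0, 0, 0]]

```text
t: 61.1
tcp_pos: [0.4975, -0.3367, 0.0874]
orientation: [-1.2, 1.222, -1.225]
force: [-4.8, 7.1, 20.5]
width: 0.0391
```

Call:
carry_out:
  series:
    - [[1, 0, 0, 0, 0, 0, 0], [1, 0, 0, 0, 0, 0, 0], [1, 0, 0, 0, 0, 0, 0], [1, 0, 0, 0, 0, 0, 0], [1, 0, 0, 0, 0, 0, 0], [1, 0, 0, 0, 0, 0, 0], [1, 0, 0, 0, 0, 0, 0], [1, 0, 0, 0, 0, 0, 0]]

```text
t: 61.9
tcp_pos: [0.4975, -0.3366, 0.0873]
orientation: [-1.2, 1.222, -1.225]
force: [-5.3, 6.8, 20.4]
width: 0.0394
```

Call:
carry_out:
  series:
    - [[1, 0, 0, 0, 0, 0, 0], [1, 0, 0, 0, 0, 0, 0], [1, 0, 0, 0, 0, 0, 0], [1, 0, 0, 0, 0, 0, 0], [1, 0, 0, 0, 0, 0, 0], [1, 0, 0, 0, 0, 0, 0], [1, 0, 0, 0, 0, 0, 0], [1, 0, 0, 0, 0, 0, 0]]

```text
t: 62.7
tcp_pos: [0.4975, -0.3367, 0.0874]
orientation: [-1.2, 1.222, -1.225]
force: [-5.4, 7.2, 20.2]
width: 0.0391
```

Call:
carry_out:
  series:
    - [[1, 0, 0, 0, 0, 0, 0], [1, 0, 0, 0, 0, 0, 0], [1, 0, 0, 0, 0, 0, 0], [1, 0, 0, 0, 0, 0, 0], [1, 0, 0, 0, 0, 0, 0], [1, 0, 0, 0, 0, 0, 0], [1, 0, 0, 0, 0, 0, 0], [1, 0, 0, 0, 0, 0, 0]]

```text
t: 63.5
tcp_pos: [0.4975, -0.3367, 0.0874]
orientation: [-1.2, 1.222, -1.225]
force: [-4.7, 7.0, 19.7]
width: 0.0393
```

Call:
carry_out:
  series:
    - [[1, 0, 0, 0, 0, 0, 0], [1, 0, 0, 0, 0, 0, 0], [1, 0, 0, 0, 0, 0, 0], [1, 0, 0, 0, 0, 0, 0]]

```text
t: 63.9
tcp_pos: [0.4975, -0.3367, 0.0873]
orientation: [-1.2, 1.222, -1.225]
force: [-5.4, 7.4, 21.0]
width: 0.0394
```

```bash
python3 - <<'E'
from h import *
c=camera("side"); crop(c,180,150,440,400,2.3,"pics/s20.png",1.6); c=camera("top");crop(c,380,180,540,300,4,"pics/t20.png",1.6)
E
```

```text
(no output)
```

View pics/s20.png

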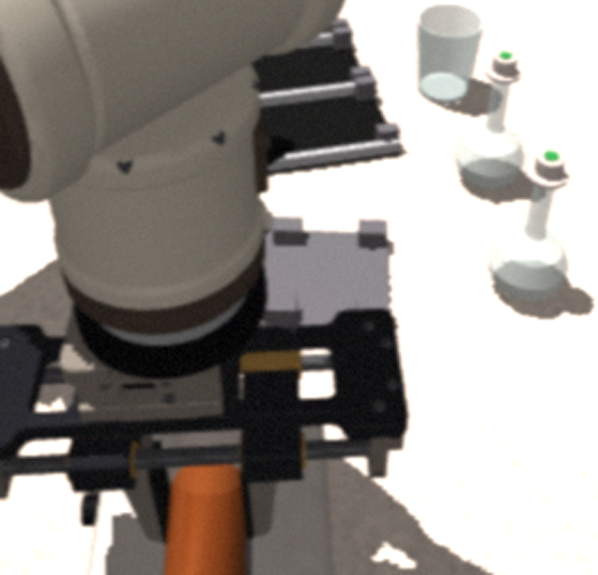

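Held for 4.4 s. Lift and carry to place 3.

Call:
carry_out:
  series:
    - [[1, 0, -0.01, 0, 0, 0, 0], [1, 0, -0.03, 0, 0, 0, 0], [1, 0, -0.03, 0, 0, 0, 0], [1, 0, 0, 0, 0, 0, 0]]

```text
t: 64.4
tcp_pos: [0.4988, -0.3385, 0.1583]
orientation: [-1.2, 1.216, -1.232]
force: [1.1, 0.3, -1.6]
width: 0.0392
```

```bash
python3 - <<'E'
from h import *
plan(T(RACK,(.069,0,.13)),RACK[2],8,1)
E
```

```text
t 64.4 tcp [ 0.4988 -0.3385  0.1583] dyaw -0.097 F [ 1.1  0.3 -1.6] w 0.0392
[[1, -0.028, 0.003, 0.009, 0, np.float64(0.012), 0], [1, -0.028, 0.003, 0.009, 0, np.float64(0.012), 0], [1, -0.028, 0.003, 0.009, 0, np.float64(0.012), 0], [1, -0.028, 0.003, 0.008, 0, np.float64(0.012), 0], [1, -0.028, 0.003, 0.008, 0, np.float64(0.012), 0], [1, -0.029, 0.003, 0.008, 0, np.float64(0.012), 0], [1, -0.029, 0.003, 0.007, 0, np.float64(0.012), 0], [1, -0.029, 0.003, 0.007, 0, np.float64(0.012), 0]]
```

Call:
carry_out:
  series:
    - [[1, -0.028, 0, 0.009, 0, 0.012, 0], [1, -0.028, 0, 0.009, 0, 0.012, 0], [1, -0.028, 0, 0.009, 0, 0.012, 0], [1, -0.028, 0, 0.008, 0, 0.012, 0], [1, -0.028, 0.003, 0.008, 0, 0.012, 0], [1, -0.029, 0.005, 0.008, 0, 0.012, 0], [1, -0.029, 0.005, 0.007, 0, 0.012, 0], [1, -0.029, 0.01, 0.007, 0, 0.012, 0]]

```text
t: 65.2
tcp_pos: [0.5757, -0.1124, 0.1293]
orientation: [-1.152, 1.295, -1.295]
force: [1.1, -0.3, -2.1]
width: 0.039
```

Call:
carry_out:
  series:
    - [[1, 0, 0, 0, 0, 0, 0], [1, 0, 0, 0, 0, 0, 0]]

```text
t: 65.4
tcp_pos: [0.5748, -0.113, 0.129]
orientation: [-1.155, 1.295, -1.292]
force: [0.9, -0.6, -1.6]
width: 0.0392
```

```bash
python3 - <<'E'
from h import *
tgt(T(RACK,(.0695,0,.0355)),RACK[2])
c=camera("side"); crop(c,180,180,420,320,3.3,"pics/s21.png",1.6)
E
```

```text
t 65.4 tcp [ 0.5748 -0.113   0.129 ] zaxis yaw -0.115 ydown [-0.002  0.    -1.   ] F [ 0.9 -0.6 -1.6] w 0.0392
turn about tool y: 0.003  (y down so -yaw)
shift after turn: [0.0027 0.0935 0.0046]
M after
 [[-0.12 -0.    0.99]
 [-0.99  0.   -0.12]
 [-0.   -1.   -0.  ]] q [-0.4   0.29  1.66 -0.    1.2  -0.29]
shift now: [0.0028 0.0935 0.0046]
```

View pics/s21.png

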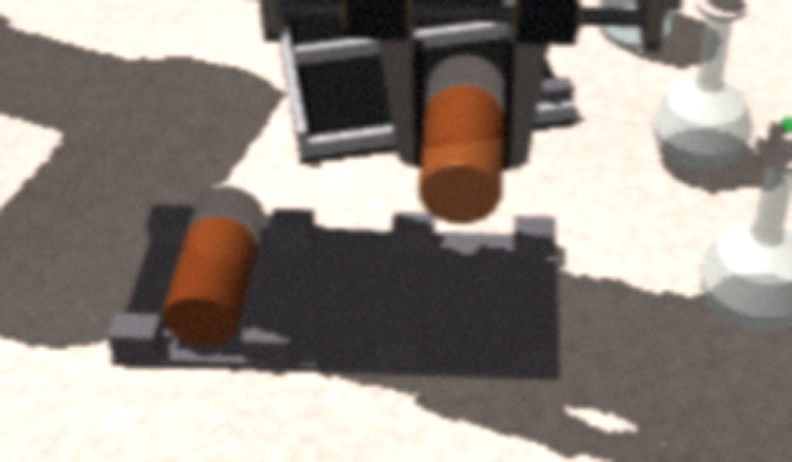

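Call:
carry_out:
  series:
    - [[1, 0.003, 0.02, 0.004, 0, 0.003, 0], [1, 0, 0.025, 0, 0, 0, 0], [1, 0, 0.025, 0, 0, 0, 0], [1, 0, 0.01, 0, 0, 0, 0], [1, 0, 0.005, 0, 0, 0, 0], [1, 0, 0.005, 0, 0, 0, 0], [1, 0, 0, 0, 0, 0, 0]]

```text
t: 66.15
tcp_pos: [0.5796, -0.1173, 0.0412]
orientation: [-1.15, 1.296, -1.297]
force: [-0.4, -0.1, -2.3]
width: 0.0392
```

```bash
python3 - <<'E'
from h import *
tgt(T(RACK,(.0695,0,.0318)),RACK[2])
c=camera("side"); crop(c,180,180,420,320,3.3,"pics/s22.png",1.6)
E
```

```text
t 66.15 tcp [ 0.5796 -0.1173  0.0412] zaxis yaw -0.119 ydown [ 0.001 -0.    -1.   ] F [-0.4 -0.1 -2.3] w 0.0392
turn about tool y: -0.002  (y down so -yaw)
shift after turn: [-0.0009  0.0094 -0.0009]
M after
 [[-0.12  0.    0.99]
 [-0.99 -0.   -0.12]
 [ 0.   -1.    0.  ]] q [-0.4   0.42  1.69 -0.    1.03 -0.28]
shift now: [-0.0009  0.0094 -0.0009]
```

View pics/s22.png

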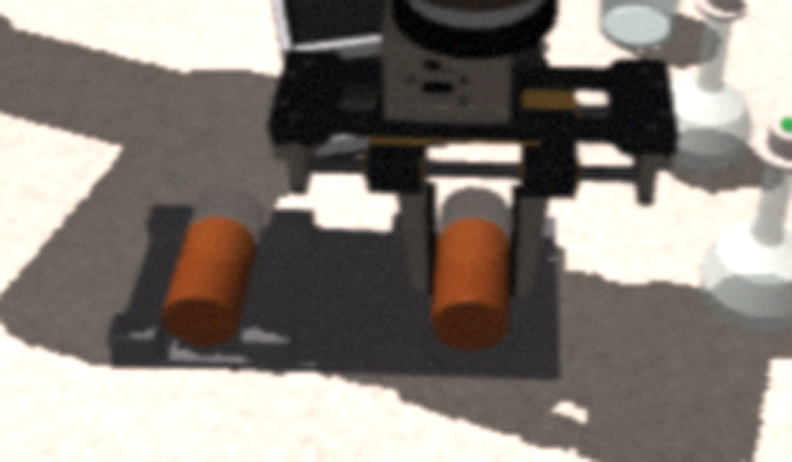

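The vial sits between the blocks of place 3 (crop (470,280)), and the gripper is clear of flask2. Lower it the last 9 mm.

Call:
carry_out:
  series:
    - [[1, -0.001, 0.004, -0.001, 0, 0, 0], [1, 0, 0.003, 0, 0, 0, 0], [1, 0, 0.002, 0, 0, 0, 0], [1, 0, 0.001, 0, 0, 0, 0], [1, 0, 0, 0, 0, 0, 0]]

```text
t: 66.7
tcp_pos: [0.5784, -0.1156, 0.0316]
orientation: [-1.151, 1.297, -1.296]
force: [-3.3, 1.4, 4.4]
width: 0.0396
```

Call:
carry_out:
  series:
    - [[-0.4, 0, 0, 0, 0, 0, 0], [-0.4, 0, 0, 0, 0, 0, 0], [-0.4, 0, 0, 0, 0, 0, 0], [-0.4, 0, 0, 0, 0, 0, 0], [-0.4, 0, 0, 0, 0, 0, 0], [-0.4, 0, 0, 0, 0, 0, 0]]

```text
t: 67.3
tcp_pos: [0.5784, -0.1158, 0.0307]
orientation: [-1.151, 1.296, -1.296]
force: [0.1, -0.3, -0.4]
width: 0.0643
```

Call:
carry_out:
  series:
    - [[-0.4, 0, -0.01, 0, 0, 0, 0], [-0.4, 0, -0.03, 0, 0, 0, 0], [-0.4, 0, -0.04, 0, 0, 0, 0], [-0.4, 0, -0.05, 0, 0, 0, 0], [-0.4, -0.02, -0.03, -0.02, 0, 0, 0], [-0.4, -0.05, 0, -0.03, 0, 0, 0], [-0.4, -0.05, 0, -0.03, 0, 0, 0], [-0.4, -0.05, 0, -0.03, 0, 0, 0]]

```text
t: 68.1
tcp_pos: [0.4989, 0.0446, 0.192]
orientation: [-1.149, 1.296, -1.298]
force: [1.3, 0.2, -0.2]
width: 0.0646
```

Call:
carry_out:
  series:
    - [[-0.4, -0.05, 0, 0, 0, 0, 0], [-0.4, -0.05, 0, 0, 0, 0, 0], [-0.4, 0, 0, 0, 0, 0, 0], [-0.4, 0, 0, 0, 0, 0, 0]]

```text
t: 68.5
tcp_pos: [0.5114, 0.1435, 0.1914]
orientation: [-1.152, 1.294, -1.295]
force: [-1.0, 0.1, 0.2]
width: 0.0643
```

```bash
python3 - <<'E'
from h import *
for c,z in((camera("top"),.036),(camera("side"),.028)):
    f=cv2.cvtColor(c["frame"],cv2.COLOR_RGB2HSV); m=((f[...,0]<20)&(f[...,1]>140)&(f[...,2]>40)).astype(np.uint8)
    n,l,st,ce=cv2.connectedComponentsWithStats(m)
    for i in range(1,n):
        if st[i,4]>60: print(np.round(ce[i],1),st[i,4],"rack xy",np.round(inv(RACK,pix2w(c,*ce[i],z))[:2],4))
    print()
crop(c,180,150,500,390,2.4,"pics/s23.png",1.6)
c=camera("top"); crop(c,220,110,520,300,2.6,"pics/t23.png",2)
print(robot.get_obs()["t"],robot.get_obs()["force"],robot.get_obs()["tcp_pos"])
E
```

```text
[374.9 209.6] 415 rack xy [ 0.067  -0.0136]
[367.4 269.5] 430 rack xy [-0.0712 -0.0097]

[261.8  70.4] 85 rack xy [-0.2134  1.0279]
[242.8 260. ] 508 rack xy [-0.0742 -0.0022]
[321.2 263.9] 528 rack xy [ 0.0663 -0.0055]

68.65 [ 0.06543472 -0.16495845 -0.72008904] [0.51160131 0.14148208 0.19105545]
```

View pics/s23.png

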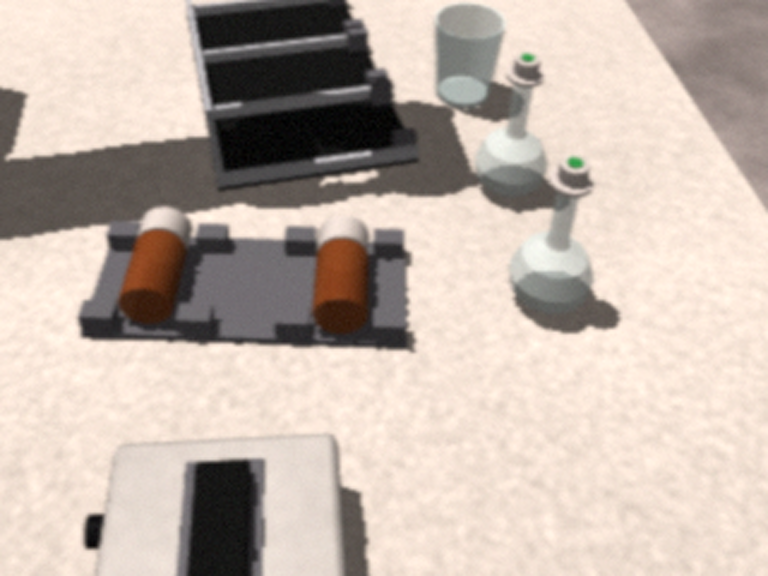

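View pics/t23.png

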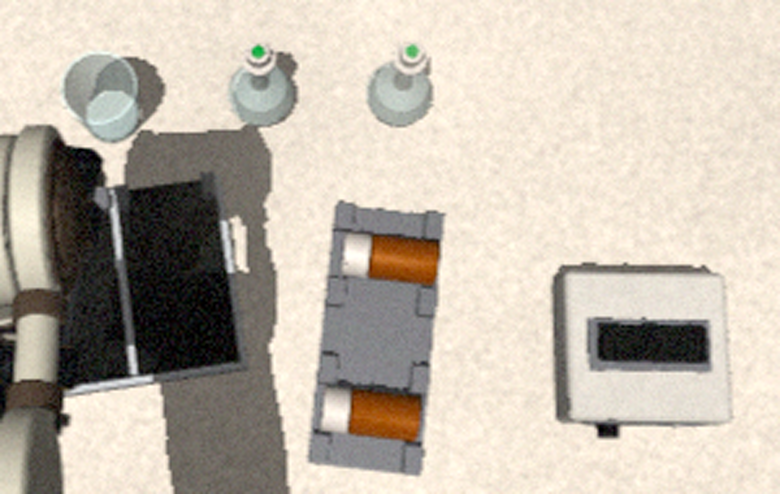

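Both vials lie home in places 1 and 3 (top crop (370,412) and (392,258)). The flasks and beaker stand as before, and the pad is up. Handing in.

```bash
python3 - <<'E'
from station import robot
print(robot.get_obs()["t"]); print(robot.close_job())
E
```

```text
68.65
the job is handed in; nothing more can be done
None
```

I rolled, pressed and racked both vials that were present, vial2 and vial3, and handed the job in at 68.65 s. Vial1 was absent. No verdict was reported.

- **Rolling:** Both vials went back to the kerb (both read −58 mm) and then forward to the stops. The last forward readings were 56 mm for vial2 and 54 mm for vial3, where about 57 mm means touching. Both were within tolerance, but I did not nudge vial3 the last 3 mm.
- **Pressing:** vial2 first, then vial3, each held on the pad fully down for over 4 s at 18–21 N. Full press was inferred from the force jump and the height where the tool stopped.
- **Placing:** vial2 is in place 1 and vial3 in place 3, both released. Position errors are about 1–4 mm, with the two cameras differing by 1–3 mm.
- **Final check:** The pad was up, the flasks and beaker were standing where they started, and the arm was clear.

**What went wrong:**
- My first stroke on vial3 missed it.
- After a later press, vial3 ended up forward at its stops. Either the announced knock or my press did it, and I could not tell which. I rolled it back before starting the forward rolling.
- While nudging vial2 against the stop, the force reached about 47 N vertically and 41 N horizontally before I unloaded it. The wrist limit is 120 N.

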